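Lock a cigar mould in its bench holder with a T-key

ROBOT

A 7-joint arm with a two-finger parallel gripper is mounted at the origin on the work surface. World frame = base frame: x ahead of the robot, y to its left, z up, the work surface at z = 0. Lengths are in mm, angles in rad, forces in N, time in s.
With the tool pointing down it reaches from about 400 to 750 mm from the base axis. Payload 19.5 kg.
Tool frame: the origin (TCP) lies at the very end of the fingers, on their centre line; the grasp point (between the pads) lies 19 mm behind it; y points along the fingers, z is the direction in which the jaws open and shut, and the axes are right-handed (so a half turn about y gives the same grasp; the last joint's range is limited). The gripper opens to 85 mm and grips with 20 to 120 N. Pads are 22 mm wide; open, the fingers measure 114 mm over their backs; the gripper's body (76 mm by 85 mm) begins 54 mm behind the grasp point. The pads swing forward as they close: fully open they stand 13 mm farther back than shut.
Start: joints at [-1.152, 0.707, -0.028, 1.485, 0.022, 0.951, -0.075], TCP at [255.666, 515.005, 231.268] pointing down, gripper open.
Joint ranges: [-2.71, 2.71], [-0.32, 2.16], [-1.57, 1.52], [0, 2.45], [-1.46, 4.6], [0, 2.02], [-2.83, 2.83]. Speed limits (rad/s): [1.89, 1.89, 2.57, 2.57, 3.01, 3.01, 3.01].

INTERFACE

Orientations are given as a 3x3 rotation matrix whose columns are the frame's x, y, z axes.
In Python, from bench import r, grab_frame, camera_info, sign_off gives the robot as it stands.
- The arm moves only by the tool send_rows, never from a script. Its argument "rows" is a list of rows, each a list of 5 numbers: the closure, from 0 (fully open) to 1 (shut), then the shift along the tool's x, y, z in m, then the turn about the tool's y in rad. A call has exactly 8 rows; each row is the pose to reach, as a shift and turn from the pose commanded when the call began, along the tool's axes at that moment; what a row does not reach only later rows make up. A row lasts 1/10 s, in which the tool goes at most 50 mm and 8.59 degrees, less where a joint would pass 70% of its speed; a pose out of reach is approached as far as the arm can. A call with a gripper value outside its range is refused whole. The fingers move at their own pace and stop on an object; "newtons" is the grip in N (left out, the last holds). Time passes only in rows, so rows that repeat a pose let the fingers close, or fill a call up. It gives the time, the measured TCP pose, the force and the opening at its end, in the units of the state.
- r.state(): the state, without advancing time (a new reading comes with each control period).
- grab_frame(name): name is "scene" or "side" or "wrist"; returns the picture (400x640x3 uint8, red, green, blue); there is no depth.
- camera_info(name): a dict with "K" (3x3 intrinsics, pixels), "camera_from_world" (4x4, takes a point from world to camera coordinates). Camera axes: x right, y down, z forward; pixel columns grow to the right and rows downward; lengths in mm; the calibration is good to about 2 mm. A picture is of the moment at which its call begins: read the wrist's pose just before it. camera_info takes no time and is no camera call; for the wrist camera it gives the pose at the moment of the call.
- sign_off(): hands the job in, once; it reports no verdict.
The state is a dict: "time": time; "joint_positions": joint angles; "joint_vel": joint speeds; "joint_torque": joint torques, N m; "position": TCP position; "orientation": TCP orientation; "force": force on the tool from outside, world axes, zero at the start; "ft_torque": the same for the moment, N m; "gripper_width": opening from 0.0 (shut) to 1.0 (fully open).
Only numpy, scipy, OpenCV 4.12 (cv2) and the standard library are available. Lean on these libraries where they do the work, as an engineer would, in place of code of your own. Each camera call takes 0.05 s, during which the arm holds its last target.

TASK

Slide the black two-groove mould, grooves up, fully home into the slot of the bench holder. Then take the T-handled key from its wooden block, set it fully down into the square socket of the lock screw and turn the screw clockwise with it until the keeper stands right across behind the mould; leave the key standing in the screw and let go. Move the keeper only with the key, never by pushing it with the hand, and leave the other things on the bench where they are.

Things in the scene. Friction and masses are not known exactly. Their poses are not given: they have to be found in the camera images.
- mould_mid (a point): Centre of the mould: a loose black plastic slab 150 (own x) x 50 (own y) x 28 mm (own z), about 0.25 kg, two long grooves in its top; either end may go first. It starts flat on the bench, grooves up, its centre 14 mm up.
- holder: The holder, fixed: a dark wooden board 8 mm thick; origin on the bench under the slot's middle line. The mould slides in along holder +x. In its frame (mm) the board covers x -90 to 105, y -145 to 45; its top is the slot's floor. Steel side walls run from x 10 to 95, tops 40 above the bench; a roof, 40 to 46 above the bench, covers x 20 to 95; the end stop is at x 90.
- slot_mouth (a point): Middle of the slot's mouth at the front of its side walls (holder x = 10 mm), 22 mm above the bench; axes as the holder's. The slot is 53 mm wide. Two flared guide plates, 38 mm high, run out from the mouth to holder x = -17 mm, there about 75 mm apart.
- home (a point): Where the mould's centre is when fully home against the end stop (holder x = 15 mm), 22 mm above the bench; axes as the holder's. The mould's rear 70 mm (holder x -60 to +10 mm) then stays out of the walls.
- screw (a point): Bottom of the lock screw's square socket, on its vertical axis, 24 mm above the bench, at holder x -30, y -105 mm. Socket 16.2 mm square (sides along this point's x and y, which turn with it), 24 mm deep, chamfer 2 mm, rim 48 mm above the bench, in a fixed steel collar (inner diameter 56, outer 68, top 58 mm above the bench); a 13 mm support plate on its +x side is as high.
- latch (a joint): Angle of lock screw and keeper, rad: 0 = keeper swung wide open to the side, 1.5 = stop, keeper across behind the mould (the screw's x then along the holder's x). Grows clockwise seen from above, starts between 0.1 and 0.4, stays where it is left, takes about 0.12 N m to turn.
- keeper: L-shaped flat steel keeper fixed to the lock screw, 12 to 24 mm above the bench; origin on the screw axis at the socket's bottom, axes as screw. A leg 16 mm wide runs from the axis to x -41 mm, then a toe 16 mm wide along y from -8 to 113 mm. Closed, the toe stands 3 mm behind a mould that is fully home; it cannot pass if the mould sticks out.
- key_block: The key's wooden block, fixed, 70 x 70 x 50 mm high, origin centre of the underside; the key stands in a square hole in the middle of its top, 17 mm wide, 40 mm deep.
- key_bar (a point): Middle of the T-key's cross bar. Loose steel key, 0.2 kg, 112 mm tall: bar 90 mm long (own x), 16 mm thick (own y), 16 mm high, on a 14 mm square shank (sides along own x and y); own z up. In its block the bar's middle is 114 mm above the bench. It fits the screw at any quarter turn, with about 0.15 rad of play either way.
- key_tip (a point): Lower end of the key's shank, on its axis, 104 mm below the middle of the bar; axes as key_bar. The last 8 mm of the shank are a round, tapered nose, 7 mm across at the end; the next 5 mm are 12.6 mm square.
- paste_jar: Bystander: white jar with yellow cap, 60 mm across, 75 mm high, loose; origin centre of the underside.
- spare_mould: Bystander: a closed wooden mould with a row of holes, 75 (own x) x 200 (own y) x 36 mm high, loose; origin centre of the underside.
- flask: Bystander: orange drinking flask, 70 mm across, 190 mm high, loose; origin centre of the underside.
- finished_tray: Bystander: wooden tray of finished cigars, 150 x 160 x 40 mm high, fixed; origin centre of the underside.
There are look-alikes about, which are no part of the job. There is more than one size of the part that bears key_bar; the job needs the smallest.

How it is judged (in metres and radians):
On the way, in this order (a step that is already met when the one before it is completed fails the run):
1. the mould lies fully home in the slot, grooves up, while the keeper is still open (distance between mould_mid and home below 0.006 m and angle between the x axis of mould_mid and the x axis of holder, either way round below 0.06 rad and angle between mould_mid's own z axis and vertical below 0.1 rad and value of joint latch below 0.8 rad), for 0.2 s.
2. the key is fully down in the screw's socket, the keeper still open (horizontal distance between key_tip and screw below 0.005 m and z of key_tip in the frame of screw below 0.008 m and angle between key_bar's own z axis and vertical below 0.2 rad and value of joint latch below 0.8 rad), for 0.1 s.
3. the keeper is turned across behind the mould, the key in the socket (value of joint latch above 1.4 rad and horizontal distance between key_tip and screw below 0.005 m and z of key_tip in the frame of screw below 0.012 m), for 0.1 s.
At the end, for the whole second after the job is handed in: The mould lies grooves up within 6 mm of fully home and within 0.06 rad of straight, the keeper is turned to more than 1.4 rad (stop at 1.5), and the released key stands in the screw's socket, its tip within 5 mm of the axis and 12 mm of the bottom, tilted less than 0.2 rad (all of step 3 and distance between mould_mid and home below 0.006 m and angle between the x axis of mould_mid and the x axis of holder, either way round below 0.06 rad and angle between mould_mid's own z axis and vertical below 0.1 rad and angle between key_bar's own z axis and vertical below 0.2 rad); the robot touches nothing.
It fails at once if the hand or arm pushes the keeper (contact force between any of the fingers, the arm and keeper above 1.5 N).
It fails at once if a bystander is moved more than 3 cm (distance of any of paste_jar, spare_mould, flask from where it was at the start of the episode above 0.03 m).
It also fails if it takes over 66 s, if anything falls off the work surface, if the arm or the gripper's body presses on something with over 40 N, if the wrist force passes 120 N, or if a joint passes its speed limit or range.

## Working session

There is one attempt and no reset: what is moved stays moved. The work goes in short steps, Python scripts to look and compute and a tool call to move; the robot and the scene stay as the last step left them, time stands still between calls to the robot, and variables do not carry over. Pictures are saved under pics/ and viewed, and the job is handed in when it is done.

Besides the shell and the picture viewer there is one more tool, called after "Emit:" as a command line: name --pt "numbers of a row" for each row, then --argument value for the rest. send_rows: Moves the arm, as the interface text tells. Its arguments: {"type":"object","properties":{"rows":{"type":"array","items":{"type":"array","items":{"type":"number"}}},"newtons":{"type":"number"}},"required":["rows"]}

```bash
mkdir -p pics; ls; cat > h.py <<'E'
import numpy as np, cv2, json
from bench import r, grab_frame, camera_info, sign_off
def snap(name,fn):
    ci=camera_info(name); im=grab_frame(name)
    cv2.imwrite(f'pics/{fn}.png',im[:,:,::-1])
    json.dump({'K':np.array(ci['K']).tolist(),'T':np.array(ci['camera_from_world']).tolist()},open(f'pics/{fn}.json','w'))
    return im
def cal(fn):
    d=json.load(open(f'pics/{fn}.json')); return np.array(d['K']),np.array(d['T'])
def ray(fn,uv):
    K,T=cal(fn); d=np.linalg.inv(K)@np.array([uv[0],uv[1],1.]); R=T[:3,:3]; return -R.T@T[:3,3], R.T@d
def onz(fn,uv,z):
    o,d=ray(fn,uv); return o+d*(z-o[2])/d[2]
def tri(obs):
    A=np.zeros((3,3));b=np.zeros(3);L=[]
    for fn,uv in obs:
        o,d=ray(fn,uv); d=d/np.linalg.norm(d);P=np.eye(3)-np.outer(d,d);A+=P;b+=P@o;L.append((P,o))
    x=np.linalg.solve(A,b); return x,[np.linalg.norm(P@(x-o)) for P,o in L]
def proj(fn,p):
    K,T=cal(fn); c=T[:3,:3]@np.array(p,float)+T[:3,3]; q=K@c; return q[:2]/q[2]
def crop(fn,x0,y0,x1,y1,s,out):
    im=cv2.imread(f'pics/{fn}.png')[y0:y1,x0:x1]; cv2.imwrite(f'pics/{out}.png',cv2.resize(im,None,fx=s,fy=s,interpolation=cv2.INTER_CUBIC))
E
python3 - <<'E'
from h import *
for n in ['scene','side','wrist']:
    snap(n,n+'0'); K,T=cal(n+'0'); print(n,np.round(-T[:3,:3].T@T[:3,3]),np.round(T[2,:3],2),K[0,0])
s=r.state(); print(s)
E
```

```text
pics
scene [1204.  391. 1011.] [-0.52 -0.34 -0.78] 410.3868603101492
side [  -71. -1065.   846.] [ 0.46  0.72 -0.52] 411.35505596815295
wrist [183. 552. 373.] [ 0.28 -0.14 -0.95] 316.88785282530773
{'time': 0.15, 'joint_positions': array([-1.15166007,  0.7069623 , -0.02762708,  1.48492927,  0.02200946,
        0.95089944, -0.07551115]), 'joint_vel': array([ 0.00028188, -0.00189345,  0.00099671, -0.00024648, -0.00054983,
       -0.00177152,  0.00153394]), 'joint_torque': array([ 1.41352306e-03, -8.83310008e+01,  1.23504035e+00, -2.36191803e+01,
        1.69341388e-02,  5.55050676e-03,  2.90967762e-05]), 'position': array([255.59940667, 514.82026092, 230.92459308]), 'orientation': array([[ 8.95681323e-01, -3.74112593e-04,  4.44696331e-01],
       [-4.44696488e-01, -8.13789384e-04,  8.95680954e-01],
       [ 2.68036285e-05, -9.99999599e-01, -8.95262508e-04]]), 'force': array([-0.20519001,  0.14837869, -0.95676619]), 'ft_torque': array([0.01665601, 0.01837203, 0.0136359 ]), 'gripper_width': 1.0007614548215138}
```

View pics/scene0.png

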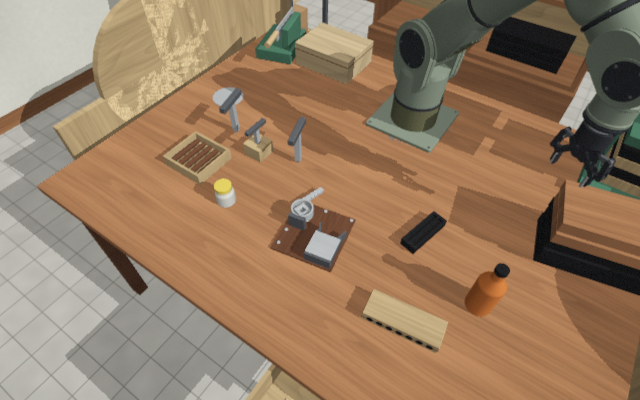

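View pics/side0.png

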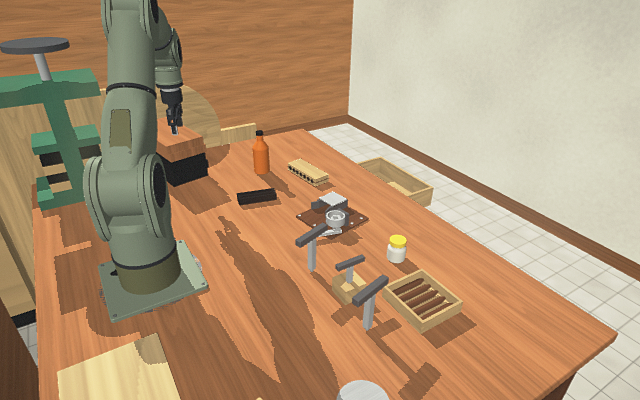

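View pics/wrist0.png

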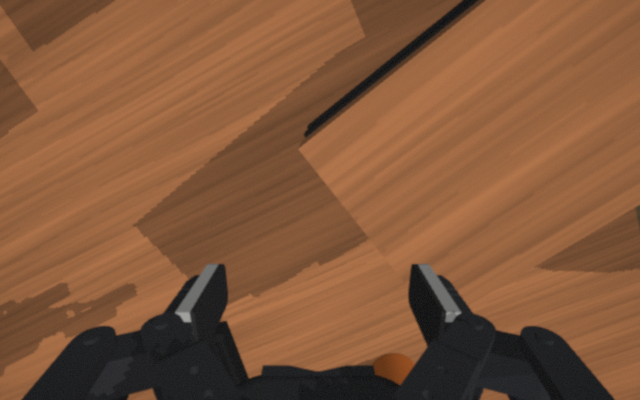

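The scene view shows the black mould at (424,232), the holder at (313,235), and the keeper and screw at (303,208). T-handles stand at (233,105), (257,133, in a wooden block) and (298,135). The side view shows the same things. The next crops enlarge these.

```bash
python3 - <<'E'
from h import *
crop('scene0',255,170,455,270,4,'c1')
crop('scene0',200,80,330,180,6,'c2')
crop('side0',230,170,380,250,5,'c3')
crop('side0',290,215,400,335,5,'c4')
E
```

```text
(no output)
```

View pics/c1.png

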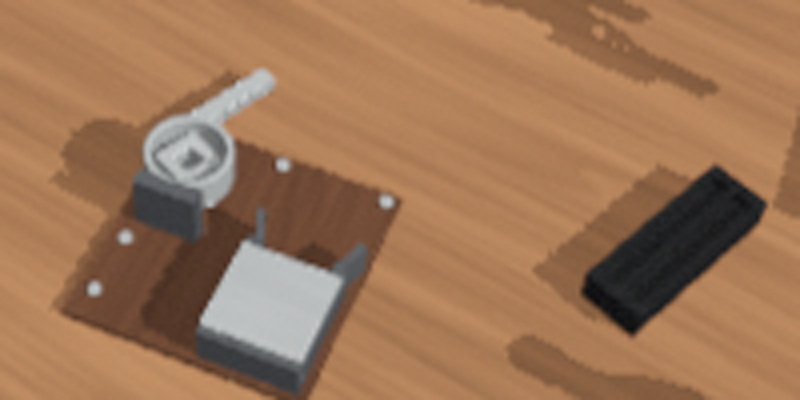

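View pics/c2.png

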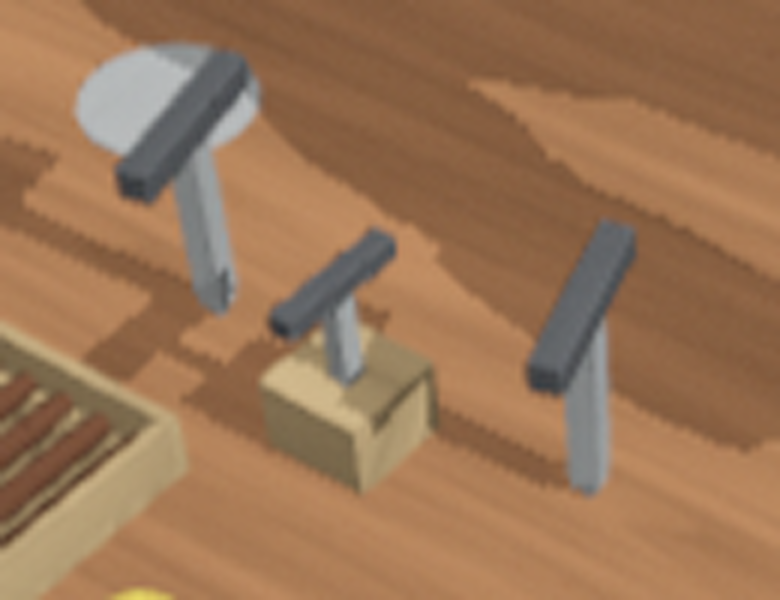

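View pics/c3.png

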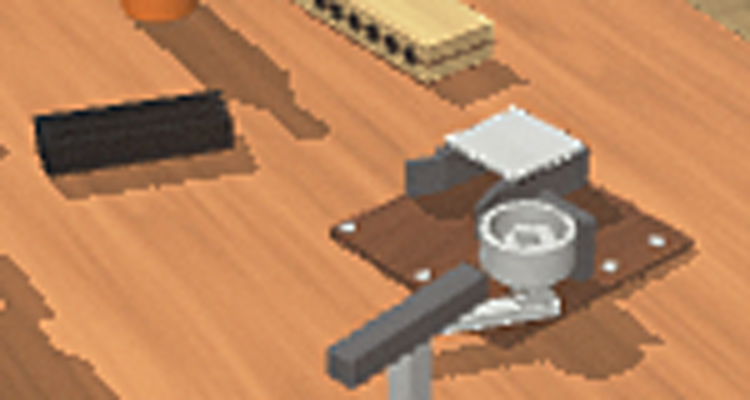

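View pics/c4.png

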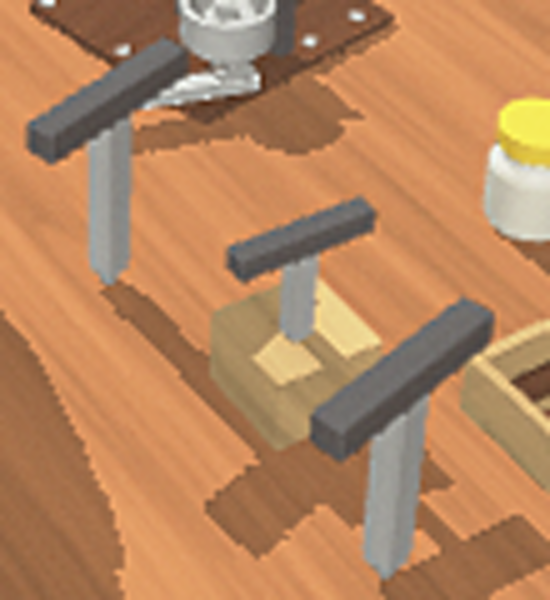

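Three T-keys in the scene view: (233,100) and (298,130) are big and stand free on the bench; (256,131) is the smallest and stands in the wooden block. The block one is the key that is meant, since only it is small and in the block (crop c2 confirms). Next come rough positions from the two views.

```bash
python3 - <<'E'
from h import *
S=lambda x,y:(255+x/4,170+y/4)   # c1
C2=lambda x,y:(200+x/6,80+y/6)
C3=lambda x,y:(230+x/5,170+y/5)
C4=lambda x,y:(290+x/5,215+y/5)
p=lambda n,a: print(n,np.round(a,1))
# -0.5 px approx ignored
for n,z,pts in [('mould top scene',28,[(718,167),(766,205),(633,315),(586,283)]),('board top',8,[(400,202),(62,311),(308,400)]),('roof',46,[(246,240),(345,275),(297,362),(200,322)]),('collar',58,[(190,152)])]:
    for q in pts: p(n,onz('scene0',S(*q),z))
for n,z,pts in [('mould top side',28,[(37,117),(218,92),(233,130),(50,150)]),('board side',8,[(332,232),(693,242)]),('roof side',46,[(446,142),(513,108),(584,147),(515,180)]),('collar side',58,[(528,228)])]:
    for q in pts: p(n,onz('side0',C3(*q),z))
for n,a,b in [('barend1',(377,240),(232,255)),('barend2',(287,322),(368,210))]:
    pass
# block key bar ends (top mid): scene left end (283,318) right end(380,240); side left (232,255), right(366,208)
for a in [(283,318),(380,240)]: p('key scene z114',onz('scene0',C2(*a),114))
for a in [(234,258),(366,212)]: p('key side z114',onz('side0',C4(*a),114))
for a in [(135,180),(230,65),(545,372),(620,235)]: p('big scene',[onz('scene0',C2(*a),z) for z in (150,)])
for a in [(330,435),(480,315),(45,135),(175,55)]: p('big side',onz('side0',C4(*a),150))
p('blk bottom',onz('scene0',C2(362,490),0)); p('blk',onz('side0',C4(282,447),0))
for a in [(588,490),(222,308)]: p('big foot scene',onz('scene0',C2(*a),0))
for a in [(108,280),(388,575)]: p('big foot side',onz('side0',C4(*a),0))
p('keeper tip', onz('scene0',S(265,80),24)); p('keeper tip', onz('scene0',S(150,230),58))
E
```

```text
mould top scene [383. 261.  28.]
mould top scene [395.3 305.3  28. ]
mould top scene [538.7 266.8  28. ]
mould top scene [533.6 227.1  28. ]
board top [535.   74.1   8. ]
board top [756.3 -74.9   8. ]
board top [716.1 110.    8. ]
roof [651.9  13.2  46. ]
roof [636.8  87.4  46. ]
roof [714.6  98.5  46. ]
roof [726.2  26.2  46. ]
collar [617.7 -60.5  58. ]
mould top side [396.5 297.9  28. ]
mould top side [537.1 262.8  28. ]
mould top side [520.6 202.3  28. ]
mould top side [386.1 245.5  28. ]
board side [531.8  62.6   8. ]
board side [755.3 -84.    8. ]
roof side [639.1  77.1  46. ]
roof side [711.6  95.1  46. ]
roof side [725.8  18.   46. ]
roof side [654.5   4.6  46. ]
collar side [616.7 -69.5  58. ]
key scene z114 [ 506.2 -359.9  114. ]
key scene z114 [ 426.7 -357.9  114. ]
key side z114 [ 430.6 -354.4  114. ]
key side z114 [ 516.5 -359.3  114. ]
big scene [[ 495.8 -468.   150. ]]
big scene [[ 389.1 -494.   150. ]]
big scene [[ 489.  -194.9  150. ]]
big scene [[ 381.2 -225.9  150. ]]
big side [ 374.6 -517.7  150. ]
big side [ 488.1 -489.   150. ]
big side [ 373.1 -246.8  150. ]
big side [ 478. -217.  150.]
blk bottom [ 502.  -323.7    0. ]
blk [ 441.8 -393.5    0. ]
big foot scene [ 428.3 -218.4    0. ]
big foot scene [ 431.8 -491.5    0. ]
big foot side [ 429.8 -221.2    0. ]
big foot side [ 437.3 -497.9    0. ]
keeper tip [504.8 -70.3  24. ]
keeper tip [690.5 -42.8  58. ]
```

```bash
cat >> h.py <<'E'
def goto(x,y,z,jaw):
    """prints tool shift (m) & turn (rad) to bring TCP to x,y,z with jaw axis (tool z) at world angle jaw (mod pi, nearest)"""
    s=r.state(); R=np.array(s['orientation']); p=np.array(s['position'])
    d=R.T@(np.array([x,y,z])-p)/1000
    a=np.arctan2(R[1,2],R[0,2]); t=-((jaw-a+np.pi/2)%np.pi-np.pi/2)
    print('t',round(s['time'],2),'pos',np.round(p,1),'jaw',round(a,3),'j7',round(s['joint_positions'][6],2),'shift',np.round(d,4),'turn',round(t,3),'F',np.round(s['force'],1),'w',round(s['gripper_width'],3))
    return d,t
E
python3 - <<'E'
from h import *
goto(400,250,300,1.35)
E
```

```text
t 0.15 pos [255.6 514.8 230.9] jaw 1.11 j7 -0.08 shift [ 0.2471 -0.0689 -0.173 ] turn -0.24 F [-0.2  0.1 -1. ] w 1.001
```

Emit:
send_rows --pt "0 0 -0.03 0 0" --pt "0 0.04 -0.069 -0.03 -0.04" --pt "0 0.08 -0.069 -0.06 -0.08" --pt "0 0.12 -0.069 -0.09 -0.12" --pt "0 0.16 -0.069 -0.12 -0.16" --pt "0 0.2 -0.069 -0.145 -0.2" --pt "0 0.235 -0.069 -0.165 -0.24" --pt "0 0.247 -0.069 -0.173 -0.24"

```text
time: 0.95
position: [402.3, 245.9, 300.3]
orientation: [[0.975, 0.001, 0.223], [-0.223, -0.002, 0.975], [0.001, -1.0, -0.001]]
force: [0.2, 1.2, 0.1]
gripper_width: 0.998
```

```bash
python3 - <<'E'
from h import *
snap('wrist','w1'); goto(520,100,300,1.35); print(proj('w1',[462,264,28]),proj('w1',[625,46,46]),proj('w1',[616,-63,58]))
E
```

```text
t 1.0 pos [402.3 245.9 300.3] jaw 1.345 j7 0.66 shift [ 0.1474  0.0006 -0.1158] turn -0.005 F [ 1.6 -2.3 -0. ] w 1.003
[339.78903953 201.56073139] [222.34835464 334.24952507] [149.30404753 348.26728358]
```

View pics/w1.png

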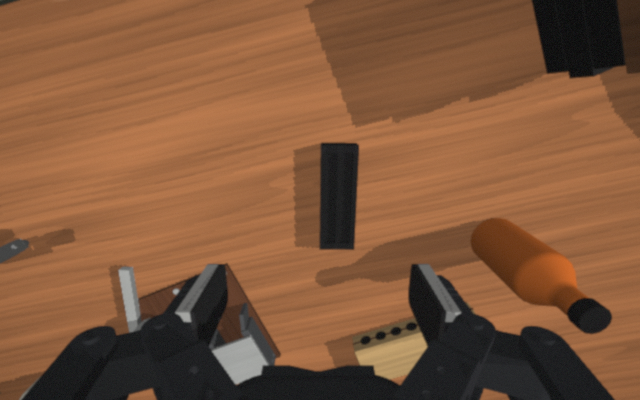

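The wrist view shows the mould at (339,196), corners about (321,143), (358,143), (354,249), (320,249), with two grooves facing up. The holder is partly behind the fingers, so I measure the mould now and then move on for a clear view of the holder.

```bash
python3 - <<'E'
from h import *
crop('w1',300,125,380,265,5,'c5')
goto(630,-20,320,1.35)
E
```

```text
t 1.0 pos [402.3 245.9 300.3] jaw 1.345 j7 0.66 shift [ 0.2815 -0.0191 -0.2081] turn -0.005 F [ 1.6 -2.3 -0. ] w 1.003
```

View pics/c5.png

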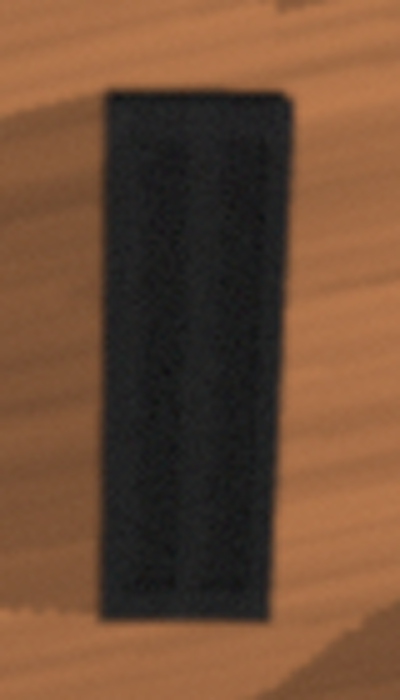

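Emit:
send_rows --pt "0 0.04 -0.01 -0.03 0" --pt "0 0.08 -0.02 -0.06 0" --pt "0 0.12 -0.02 -0.09 0" --pt "0 0.16 -0.02 -0.12 0" --pt "0 0.2 -0.02 -0.15 0" --pt "0 0.24 -0.02 -0.18 0" --pt "0 0.275 -0.02 -0.205 0" --pt "0 0.28 -0.02 -0.21 0"

```text
time: 1.8
position: [628.8, -20.1, 318.8]
orientation: [[0.975, -0.001, 0.223], [-0.223, -0.002, 0.975], [-0.001, -1.0, -0.002]]
force: [-2.1, 0.1, -0.3]
gripper_width: 0.998
```

```bash
python3 - <<'E'
from h import *
snap('wrist','w2')
# mould top corners in w1 (crop/5 + off - .5 px-center)
f=lambda x,y:(300+x/5-.4,125+y/5-.4)
c=[onz('w1',f(*q),28) for q in [(107,103),(290,103),(269,620),(102,620)]]
for q in c: print(np.round(q,1))
c=np.array(c); print(c.mean(0), np.linalg.norm(c[0]-c[1]),np.linalg.norm(c[3]-c[2]),np.linalg.norm(c[0]-c[3]),np.linalg.norm(c[1]-c[2]))
d=(c[3]+c[2]-c[0]-c[1]); print('ang',np.arctan2(d[1],d[0]))
# height check by scene view
print(proj('scene0',c.mean(0)),[proj('scene0',q) for q in c])
E
```

```text
[381.1 255.7  28. ]
[391.7 302.1  28. ]
[536.5 268.8  28. ]
[525.8 221.7  28. ]
[458.77832865 262.05722521  28.        ] 47.5318744851967 48.31642611295818 148.58979236786948 148.56948314107927
ang -0.22887650872274326
[423.97686426 228.84044081] [array([433.16903028, 210.56651173]), array([445.98892286, 219.94651534]), array([414.21886859, 248.54496523]), array([401.0694993 , 237.97037758])]
```

View pics/w2.png

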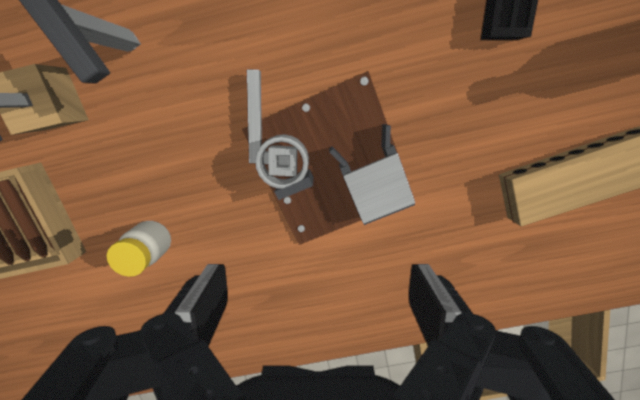

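The second wrist view shows the holder clearly. The roof centre is about (380,188), the collar about (283,161), the keeper toe runs from (253,155) up to (253,70), and the board corners are (367,73) and (300,242). The key block is at the left, about (35,100).

```bash
python3 - <<'E'
from h import *
crop('w2',235,60,425,250,4,'c6')
E
```

```text
(no output)
```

View pics/c6.png

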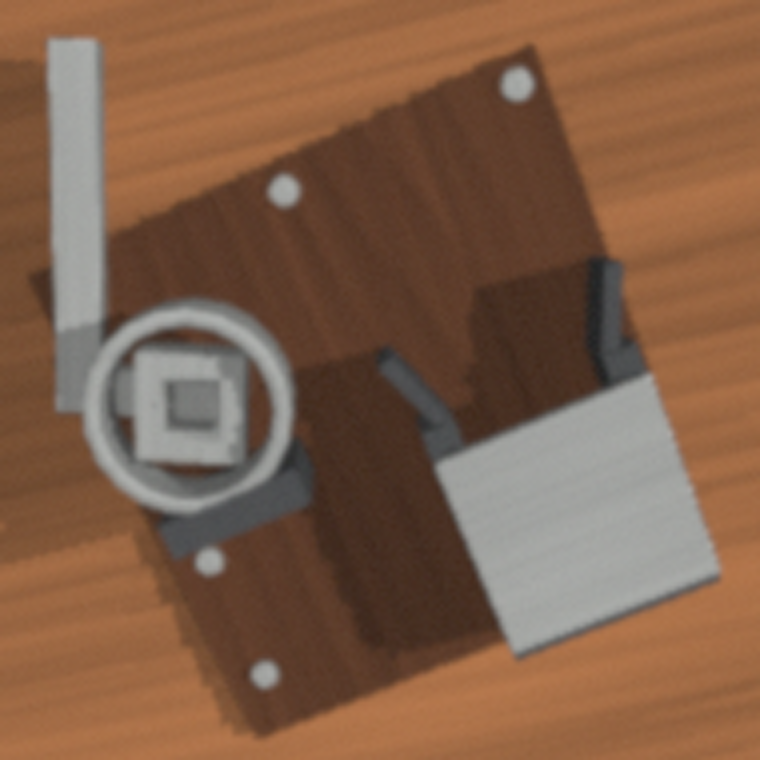

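```bash
python3 - <<'E'
from h import *
f=lambda x,y:(235+x/4-.375,60+y/4-.375)
P=lambda q,z:onz('w2',f(*q),z)[:2]
obj=[];img=[]
for h,q,z in [((-90,-145),(32,272),8),((-90,45),(535,47),8),((105,-145),(262,737),8)]:
    obj.append(h);img.append(P(q,z))
roof=[P(q,46) for q in [(435,463),(652,377),(719,573),(517,655)]]
print('roof',np.round(roof,1)); roof=np.array(roof)
for a in range(4): print(np.linalg.norm(roof[a]-roof[(a+1)%4]))
obj+=[(20,0),(95,0)];img+=[(roof[0]+roof[1])/2,(roof[2]+roof[3])/2]
obj=np.array(obj,float);img=np.array(img)
def fit(o,i):
    oc,ic=o.mean(0),i.mean(0); H=(o-oc).T@(i-ic); a=np.arctan2(H[0,1]-H[1,0],H[0,0]+H[1,1]); R=np.array([[np.cos(a),-np.sin(a)],[np.sin(a),np.cos(a)]]); t=ic-R@oc
    return a,t,R,i-(o@R.T+t)
a,t,R,e=fit(obj,img); print('holder ang',a,'orig',t); print(np.round(e,1))
a2,t2,_,e2=fit(obj[:3],img[:3]); print('board only',a2,t2,np.round(e2,1))
d=roof[3]+roof[2]-roof[0]-roof[1]; print('roof ang',np.arctan2(d[1],d[0]))
print('home',R@[15,0]+t,'screw',R@[-30,-105]+t,'collar px',P((190,407),58))
tl=[P(q,24) for q in [(48,40),(57,410),(100,40),(106,325)]]; print('toe',np.round(tl,1))
for i in (0,2):
    v=tl[i]-tl[i+1]; th=np.arctan2(v[1],v[0]); s=th-np.pi/2; print('toe dir',th,'screw ang',s,'latch',1.5-(s-a))
# screw rim square
sq=[P(q,48) for q in [(137,350),(245,345),(245,463),(137,463)]];print('screw sq',np.round(sq,1))
for i in range(4):
    v=sq[(i+1)%4]-sq[i]; print(np.linalg.norm(v),np.arctan2(v[1],v[0]))
# height check of roof with scene view
for q3,q in [((246,240),(435,463)),((345,275),(652,377)),((297,362),(719,573)),((200,322),(517,655))]:
    print('tri',tri([('w2',f(*q)),('scene0',(255+q3[0]/4-.375,170+q3[1]/4-.375))]))
print('tri collar',tri([('w2',f(190,407)),('scene0',(255+190/4-.375,170+152/4-.375)),('side0',(230+528/5-.4,170+228/5-.4))]))
E
```

```text
roof [[653.1  10.1]
 [640.7  85.1]
 [713.   97.7]
 [727.3  24.4]]
76.07496734999346
73.33890328192953
74.65704154774212
75.6406800828072
holder ang 0.1803777266567467 orig [627.02076574  44.85556052]
[[-0.3  1.5]
 [ 1.4 -1.6]
 [-1.   1.8]
 [ 0.2 -0.9]
 [-0.3 -0.8]]
board only 0.18234428268470088 [626.89899044  45.44037786] [[-0.5  1.1]
 [ 1.6 -2. ]
 [-1.1  1. ]]
roof ang 0.18180617982785996
home [641.77740572  47.54657829] screw [616.34461018 -63.82295485] collar px [614.52902956 -63.2152686 ]
toe [[ 495.7  -82.1]
 [ 610.6 -113.9]
 [ 499.4  -66. ]
 [ 586.3  -89.1]]
toe dir 2.8718763509874945 screw ang 1.301080024192598 latch 0.37929770246414884
toe dir 2.8811950008306217 screw ang 1.3103986740357252 latch 0.3699790526210216
screw sq [[594.3 -76.7]
 [600.5 -42.2]
 [638.4 -51.7]
 [630.4 -86.9]]
35.09372580651224 1.3912388462197518
39.10836411763701 -0.24729710514325876
36.02406302364193 -1.7961164452014018
37.537961438538034 2.8675961019695677
tri (array([652.37148138,  10.96405745,  46.86780216]), [np.float64(1.0490763016391822), np.float64(1.0490763016392246)])
tri (array([639.16007013,  85.68356411,  49.40020886]), [np.float64(1.496584971499655), np.float64(1.496584971499619)])
tri (array([713.52686412,  97.34457011,  45.30573769]), [np.float64(0.5895864814084019), np.float64(0.5895864814082651)])
tri (array([726.61760013,  24.72558699,  47.2395585 ]), [np.float64(0.4199127526128886), np.float64(0.41991275261288796)])
tri collar (array([616.3478075 , -63.84714646,  56.13182522]), [np.float64(1.5328626379001162), np.float64(0.7392702532146954), np.float64(2.083910177564133)])
```

Holder: angle 0.181, origin (627,45), home (641.8,47.5), screw (616,-64), latch about 0.375. The heights triangulate to roughly 46 mm (roof) and 56 mm (collar), which fits. The mould centre is (459,262) at angle -0.229. Next I grasp it near its rear end.

```bash
python3 - <<'E'
from h import *
goto(408.4,273.8,120,1.342)
E
```

```text
t 1.85 pos [628.2 -18.7 319. ] jaw 1.347 j7 1.27 shift [-0.279   0.199   0.2366] turn 0.005 F [ 0.4 -0.6 -0.1] w 0.998
```

Emit:
send_rows --pt "0 -0.035 0.01 0.029 0" --pt "0 -0.07 0.03 0.059 0" --pt "0 -0.105 0.05 0.089 0" --pt "0 -0.14 0.07 0.118 0" --pt "0 -0.175 0.085 0.148 0" --pt "0 -0.21 0.1 0.178 0" --pt "0 -0.245 0.115 0.208 0" --pt "0 -0.278 0.13 0.236 0"

```text
time: 2.65
position: [405.0, 277.4, 190.2]
orientation: [[0.976, -0.0, 0.217], [-0.217, 0.001, 0.976], [-0.0, -1.0, 0.001]]
force: [1.2, 1.1, -0.6]
gripper_width: 0.999
```

```bash
python3 - <<'E'
from h import *
snap('wrist','w3')
goto(408.4,273.8,6,1.342)
E
```

```text
t 2.7 pos [399.9 283.  188.2] jaw 1.359 j7 0.62 shift [ 0.0111  0.1821 -0.0075] turn 0.017 F [-7.3 12.  -2.6] w 0.995
```

View pics/w3.png

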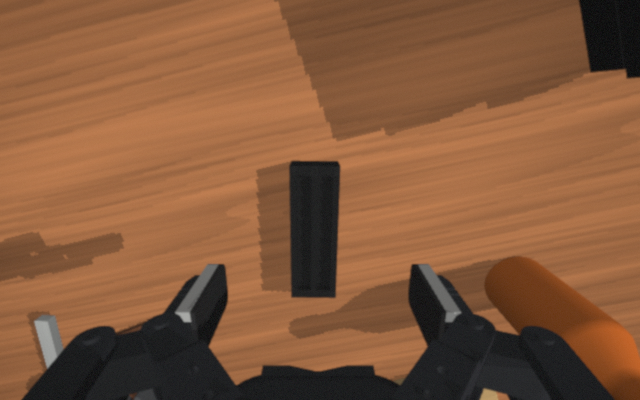

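```bash
python3 - <<'E'
from h import *
print(onz('w3',(515,285),0),onz('w1',(492,243),0), onz('scene0',(478,312),0))
goto(408.4,273.8,6,1.342)
f=lambda x,y:(x,y)
c=np.array([onz('w3',q,28) for q in [(290.5,164.5),(339,164.5),(335,297),(291.5,297)]]);print(np.round(c,1),c.mean(0))
E
```

```text
[587.19103609 482.1682603    0.        ] [588.90871072 478.07179657   0.        ] [598.70843501 489.40008163   0.        ]
t 2.7 pos [399.9 283.  188.2] jaw 1.359 j7 0.62 shift [ 0.0111  0.1821 -0.0075] turn 0.017 F [-7.3 12.  -2.6] w 0.995
[[380.1 256.9  28. ]
 [390.3 302.9  28. ]
 [536.9 268.9  28. ]
 [526.2 221.3  28. ]] [458.3689771  262.52746857  28.        ]
```

Emit:
send_rows --pt "0 0 0.03 0 0" --pt "0 0 0.06 0 0" --pt "0 0 0.09 0 0" --pt "0 -0.001 0.12 0 0" --pt "0 -0.001 0.135 0 0" --pt "0 -0.001 0.135 0 0" --pt "0 -0.001 0.135 0 0" --pt "0 -0.001 0.135 0 0"

```text
time: 3.5
position: [406.8, 275.8, 56.4]
orientation: [[0.976, 0.001, 0.219], [-0.219, 0.001, 0.976], [0.001, -1.0, 0.001]]
force: [-0.4, -1.0, 0.3]
gripper_width: 1.003
```

```bash
python3 - <<'E'
from h import *
goto(408,274,6,1.342)
E
```

```text
t 3.5 pos [406.8 275.8  56.4] jaw 1.35 j7 0.61 shift [ 0.0016  0.0504 -0.0015] turn 0.008 F [-0.4 -1.   0.3] w 1.003
```

Emit:
send_rows --pt "0 0.002 0.025 -0.002 0.008" --pt "0 0.002 0.05 -0.002 0.008" --pt "0 0.002 0.05 -0.002 0.008" --pt "1 0.002 0.05 -0.002 0.008" --pt "1 0.002 0.05 -0.002 0.008" --pt "1 0.002 0.05 -0.002 0.008" --pt "1 0.002 0.05 -0.002 0.008" --pt "1 0.002 0.05 -0.002 0.008" --newtons 60

```text
time: 4.3
position: [408.6, 273.3, 6.8]
orientation: [[0.974, 0.001, 0.227], [-0.227, 0.001, 0.974], [0.001, -1.0, 0.001]]
force: [-1.8, -0.8, 15.9]
gripper_width: 0.573
```

```bash
python3 - <<'E'
from h import *
goto(408,274,6,1.342)
E
```

```text
t 4.3 pos [408.6 273.3   6.8] jaw 1.342 j7 0.6 shift [-0.0007  0.0008  0.0006] turn -0.0 F [-1.8 -0.8 15.9] w 0.573
```

Opening 0.573 (about 49 mm), so the mould is gripped. I lift, turn and carry it to a point in front of the mouth.

```bash
python3 - <<'E'
from h import *
goto(473.7,16.2,50,1.752)
E
```

```text
t 4.3 pos [408.6 273.3   6.8] jaw 1.342 j7 0.6 shift [ 0.1218 -0.0434 -0.2355] turn -0.41 F [-1.8 -0.8 15.9] w 0.573
```

Emit:
send_rows --pt "1 0 -0.02 0 0" --pt "1 0.01 -0.04 -0.02 -0.05" --pt "1 0.03 -0.043 -0.06 -0.12" --pt "1 0.055 -0.043 -0.105 -0.2" --pt "1 0.08 -0.043 -0.15 -0.28" --pt "1 0.1 -0.043 -0.195 -0.36" --pt "1 0.122 -0.043 -0.235 -0.41" --pt "1 0.122 -0.043 -0.235 -0.41"

```text
time: 5.1
position: [474.6, 8.6, 49.0]
orientation: [[0.985, 0.001, -0.172], [0.172, -0.004, 0.985], [0.0, -1.0, -0.004]]
force: [-1.0, 2.6, -3.2]
gripper_width: 0.574
```

Emit:
send_rows --pt "1 0 0 0 0" --pt "1 0 0 0 0" --pt "1 0 0 0 0" --pt "1 0 0 0 0" --pt "1 0 0 0 0" --pt "1 0 0 0 0" --pt "1 0 0 0 0" --pt "1 0 0 0 0"

```text
time: 5.9
position: [473.7, 16.5, 48.3]
orientation: [[0.984, -0.0, -0.18], [0.18, -0.0, 0.984], [-0.0, -1.0, -0.0]]
force: [0.0, -0.4, -2.6]
gripper_width: 0.57
```

```bash
python3 - <<'E'
from h import *
goto(473.7,16.2,16,1.752)
for n in ['scene','side','wrist']: snap(n,n+'1')
crop('scene1',255,120,455,270,4,'c7')
crop('side1',200,150,400,270,4,'c8')
E
```

```text
t 5.9 pos [473.7  16.5  48.3] jaw 1.752 j7 1.17 shift [ 0.      0.0323 -0.0003] turn 0.0 F [ 0.  -0.4 -2.6] w 0.57
```

View pics/c7.png

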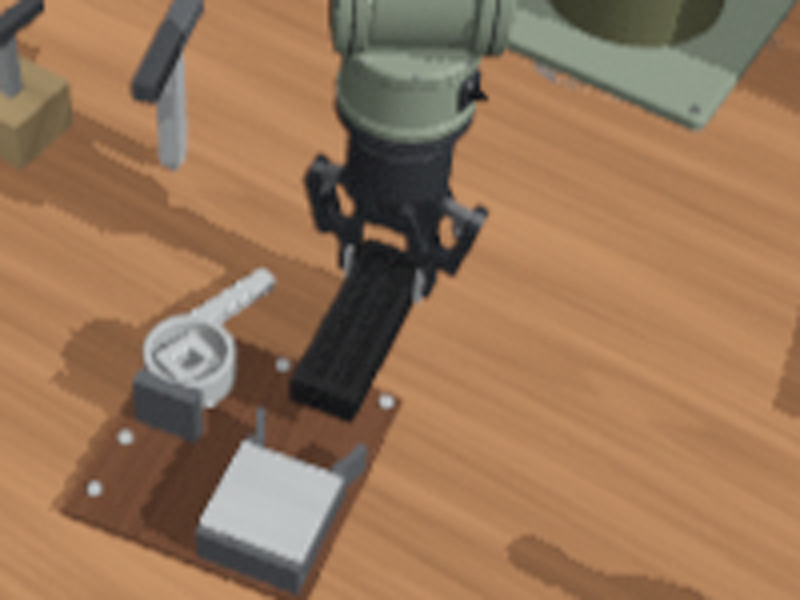

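View pics/wrist1.png

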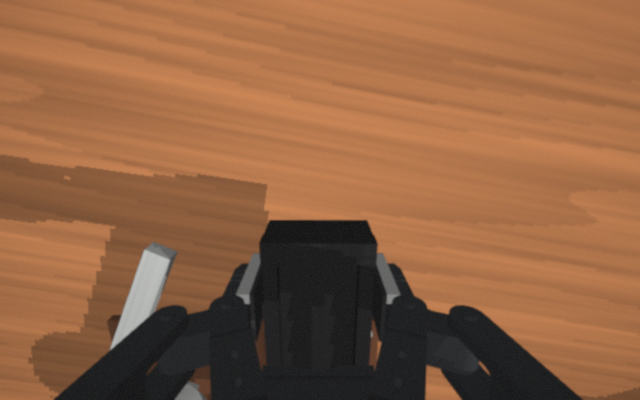

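View pics/c8.png

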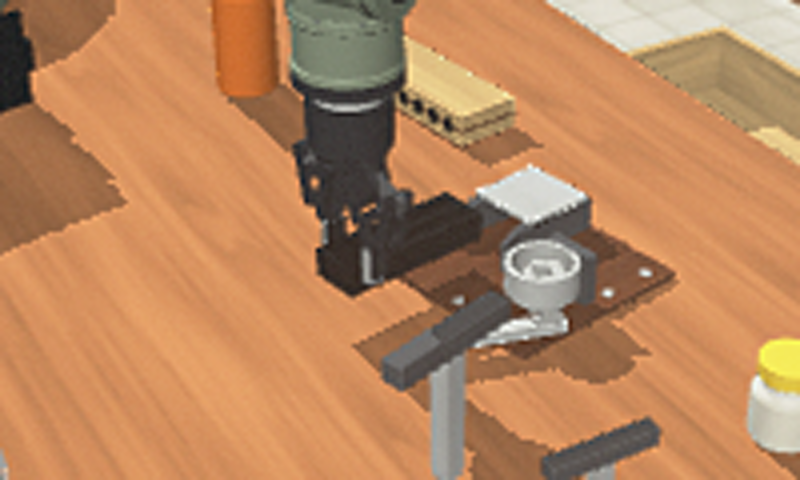

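```bash
python3 - <<'E'
from h import *
c,s=np.cos(.181),np.sin(.181); u=np.array([c,s]); v=np.array([-s,c]); tcp=np.array([473.7,16.5])
ctr=tcp+51.1*u+.7*v
for n,a,b in [('FL',75,-25),('FR',75,25),('RL',-75,-25),('RR',-75,25)]:
    p=ctr+a*u+b*v
    for z in (69.5,41.5):
        q=proj('scene1',[*p,z]); w=proj('side1',[*p,z]); ww=proj('wrist1',[*p,z])
        print(n,z,'c7',np.round([(q[0]-255+.4)*4,(q[1]-120+.4)*4]),'c8',np.round([(w[0]-200+.4)*4,(w[1]-150+.4)*4]),'wrist',np.round(ww))
E
```

```text
FL 69.5 c7 [290. 377.] c8 [479. 214.] wrist [274. 482.]
FL 41.5 c7 [289. 400.] c8 [479. 240.] wrist [279. 433.]
FR 69.5 c7 [354. 401.] c8 [443. 192.] wrist [362. 482.]
FR 41.5 c7 [352. 424.] c8 [443. 218.] wrist [356. 433.]
RL 69.5 c7 [367. 236.] c8 [348. 273.] wrist [258. 241.]
RL 41.5 c7 [365. 260.] c8 [349. 300.] wrist [268. 217.]
RR 69.5 c7 [428. 256.] c8 [313. 249.] wrist [377. 241.]
RR 41.5 c7 [425. 280.] c8 [314. 276.] wrist [367. 217.]
```

Predicted corners match those seen (front-left top (290,377) predicted, (293,378) seen), so the mould hangs level and where expected. I lower it to about 1.5 mm above the floor.

Emit:
send_rows --pt "1 0 0.015 0 0" --pt "1 0 0.032 0 0" --pt "1 0 0.032 0 0" --pt "1 0.015 0.032 0 0" --pt "1 0.03 0.032 0 0" --pt "1 0.04 0.032 0 0" --pt "1 0.04 0.032 0 0" --pt "1 0.04 0.032 0 0"

```text
time: 6.85
position: [512.6, 23.5, 16.7]
orientation: [[0.984, -0.0, -0.18], [0.18, -0.0, 0.984], [-0.0, -1.0, -0.0]]
force: [-0.9, 0.3, -2.4]
gripper_width: 0.571
```

```bash
python3 - <<'E'
from h import *
u=np.array([np.cos(.181),np.sin(.181)]);v=np.array([-u[1],u[0]])
goto(*(np.array([627,45])+(15-51.1)*u-.7*v),16.3,1.752)
snap('scene','s2'); snap('side','sd2'); crop('s2',255,150,405,270,5,'c9')
E
```

```text
t 6.85 pos [512.6  23.5  16.7] jaw 1.752 j7 1.18 shift [ 0.0803  0.0003 -0.0001] turn -0.0 F [-0.9  0.3 -2.4] w 0.571
```

View pics/c9.png

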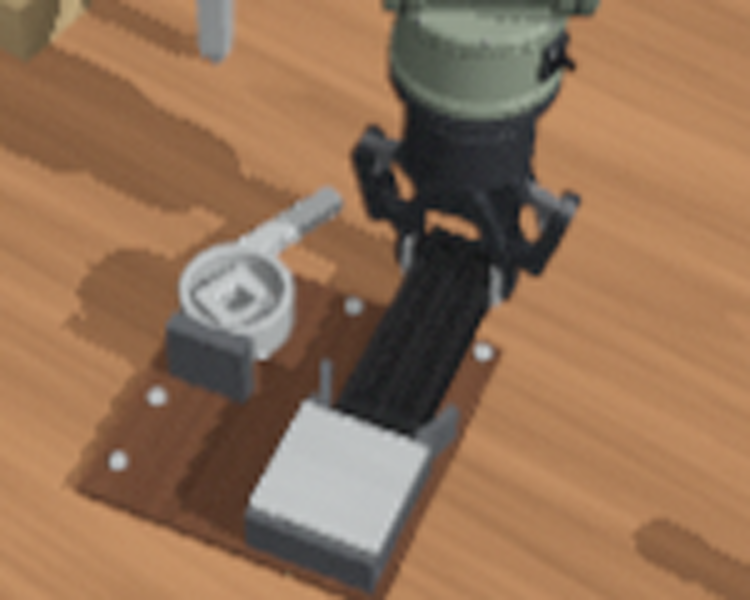

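The mould is lined up between the guide plates with its front edge at the roof (about (380,420) in the crop). I slide it in.

Emit:
send_rows --pt "1 0.008 0 0 0" --pt "1 0.018 0 0 0" --pt "1 0.028 0 0 0" --pt "1 0.038 0 0 0" --pt "1 0.048 0 0 0" --pt "1 0.058 0 0 0" --pt "1 0.066 0 0 0" --pt "1 0.066 0 0 0"

```text
time: 7.75
position: [578.7, 35.6, 16.3]
orientation: [[0.984, 0.0, -0.18], [0.18, 0.0, 0.984], [0.001, -1.0, 0.0]]
force: [0.8, -0.9, -3.1]
gripper_width: 0.571
```

```bash
python3 - <<'E'
from h import *
u=np.array([np.cos(.181),np.sin(.181)]);v=np.array([-u[1],u[0]])
goto(*(np.array([627,45])+(15-51.1)*u-.7*v),16.3,1.752)
E
```

```text
t 7.75 pos [578.7  35.6  16.3] jaw 1.752 j7 1.24 shift [ 0.0131 -0.     -0.0002] turn -0.0 F [ 0.8 -0.9 -3.1] w 0.571
```

Emit:
send_rows --pt "1 0.004 0 0 0" --pt "1 0.008 0 0 0" --pt "1 0.011 0 0 0" --pt "1 0.013 0.001 0 0" --pt "1 0.014 0.001 0 0" --pt "1 0.015 0.001 0 0" --pt "1 0.015 0.001 0 0" --pt "1 0.015 0.001 0 0"

```text
time: 8.55
position: [590.0, 37.5, 14.9]
orientation: [[0.984, -0.006, -0.18], [0.18, -0.002, 0.984], [-0.006, -1.0, -0.001]]
force: [-20.5, -4.0, 8.6]
gripper_width: 0.57
```

```bash
python3 - <<'E'
from h import *
u=np.array([np.cos(.181),np.sin(.181)]);v=np.array([-u[1],u[0]])
goto(*(np.array([627,45])+(15-51.1)*u-.7*v),16.3,1.752)
print(r.state()['force']@np.array([*u,0]))
E
```

```text
t 8.55 pos [590.   37.5  14.9] jaw 1.752 j7 1.25 shift [ 0.0017 -0.0014  0.    ] turn 0.0 F [-20.5  -4.    8.6] w 0.57
-20.93085840379157
```

The force jumped to -21 N along the slot 1.7 mm short of the estimate, which fits contact with the end stop. I release, rise and check.

Emit:
send_rows --pt "1 -0.001 0 0 0" --pt "1 -0.002 0 0 0" --pt "0 -0.002 0 0 0" --pt "0 -0.002 0 0 0" --pt "0 -0.002 0 0 0" --pt "0 -0.002 0 0 0" --pt "0 -0.002 -0.01 0 0" --pt "0 -0.002 -0.05 0 0"

```text
time: 9.35
position: [589.2, 37.8, 63.8]
orientation: [[0.984, -0.005, -0.181], [0.181, -0.001, 0.984], [-0.005, -1.0, 0.0]]
force: [1.9, -0.4, 1.1]
gripper_width: 1.001
```

Emit:
send_rows --pt "0 0 -0.05 0 0" --pt "0 0 -0.1 0 0" --pt "0 0 -0.15 0 0" --pt "0 0 -0.19 0 0" --pt "0 0 -0.19 0 0" --pt "0 0 -0.19 0 0" --pt "0 0 -0.19 0 0" --pt "0 0 -0.19 0 0"

```text
time: 10.15
position: [590.4, 37.9, 254.5]
orientation: [[0.984, -0.002, -0.18], [0.18, -0.0, 0.984], [-0.002, -1.0, 0.0]]
force: [-0.4, -0.0, -0.4]
gripper_width: 1.002
```

```bash
python3 - <<'E'
from h import *
snap('wrist','w4');snap('scene','s4')
goto(600,-64,230,1.752)
E
```

```text
t 10.25 pos [590.5  37.9 254.7] jaw 1.752 j7 1.38 shift [-0.009   0.0247 -0.1019] turn 0.0 F [-0.4 -0.3  0. ] w 0.999
```

View pics/w4.png

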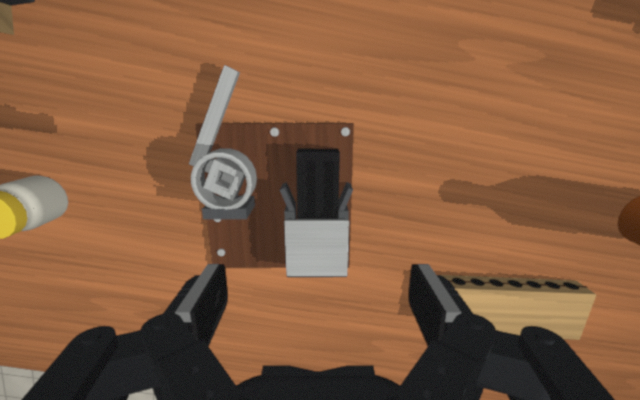

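View pics/s4.png

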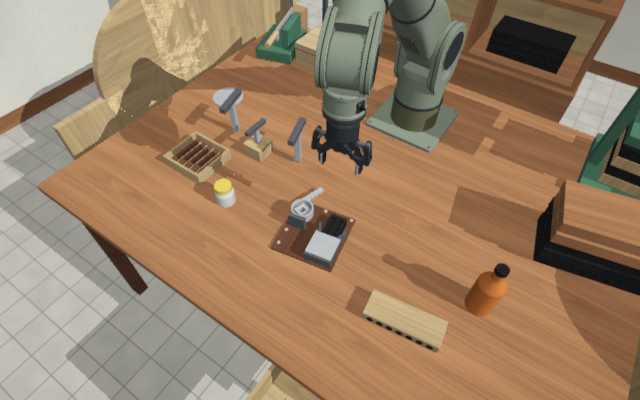

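The mould sits straight in the slot in w4, from its rear end at row 150 to the roof's front edge at row 219. I measure its rear edge and the screw in an enlarged crop.

```bash
python3 - <<'E'
from h import *
crop('w4',180,60,360,285,3.5,'c10')
E
```

```text
(no output)
```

View pics/c10.png

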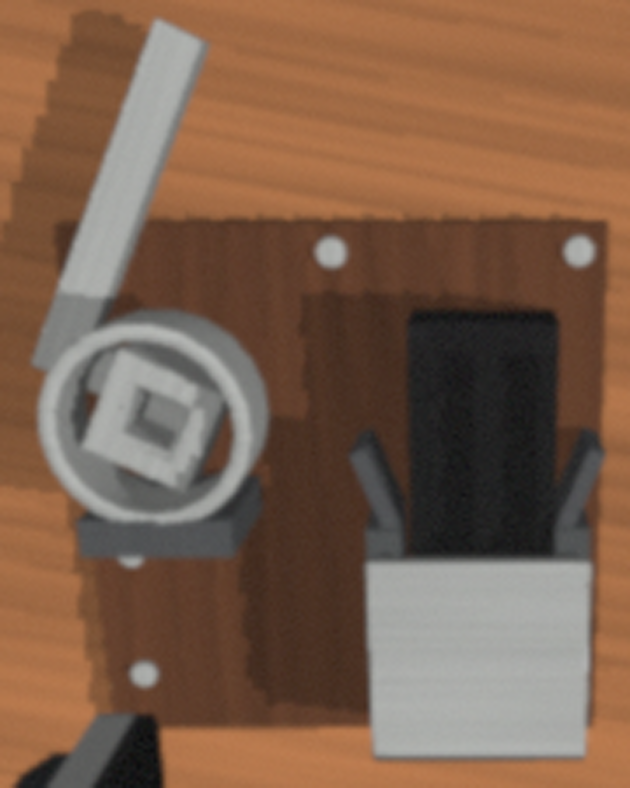

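```bash
python3 - <<'E'
from h import *
f=lambda x,y:(180+x/3.5-.36,60+y/3.5-.36)
P=lambda q,z:onz('w4',f(*q),z)[:2]
def fit(o,i):
    o=np.array(o,float);i=np.array(i);oc,ic=o.mean(0),i.mean(0); H=(o-oc).T@(i-ic); a=np.arctan2(H[0,1]-H[1,0],H[0,0]+H[1,1]); R=np.array([[np.cos(a),-np.sin(a)],[np.sin(a),np.cos(a)]]); t=ic-R@oc
    return a,t,R,i-(o@R.T+t)
rf=[P(q,46) for q in [(366,561),(592,561),(583,757),(375,757)]]
o=[(-90,-145),(-90,45),(105,-145),(20,0),(95,0)]
i=[P((57,222),8),P((607,222),8),P((105,725),8),(rf[0]+rf[1])/2,(rf[2]+rf[3])/2]
a,t,R,e=fit(o,i);print(a,t,np.round(e,1));print('home',R@[15,0]+t,'screw',R@[-30,-105]+t)
H=lambda p:np.round(R.T@(p-t),1)
m=[P(q,36) for q in [(411,324),(557,322),(411,550),(555,550)]]
print('mould rear top corners holder',[H(q) for q in m])
sq=[P(q,48) for q in [(122,348),(222,400),(187,490),(83,444)]]
so=[P(q,48) for q in [(143,382),(201,405),(183,447),(129,430)]]
print('rim',np.mean(sq,0),'sock',np.mean(so,0))
for S in (sq,so):
    for k in range(4):
        v=S[(k+1)%4]-S[k]; print(np.round(np.linalg.norm(v),1),np.round((np.arctan2(v[1],v[0]))%(np.pi/2),3))
print('collar out',P((143,423),58))
tl=[P(q,24) for q in [(155,20),(33,362),(207,45),(95,325)]]
for k in (0,2):
    v=tl[k]-tl[k+1]; s=np.arctan2(v[1],v[0])-np.pi/2; print('screw ang',s,'latch',1.5-s+a)
E
```

```text
0.17513590144423968 [626.76832859  43.3882907 ] [[ 0.9  1.5]
 [ 0.3 -1.3]
 [-0.3 -1.9]
 [-0.8  0.6]
 [-0.2  1. ]]
home [641.53887162  46.00192013] screw [615.52264853 -65.23276932]
mould rear top corners holder [array([-59.2, -21.8]), array([-60.2,  25.7]), array([ 19.3, -23. ]), array([19. , 27.1])]
rim [616.21700756 -64.80598677] sock [613.9111432  -61.65009777]
34.7 1.247
33.3 1.325
36.1 1.302
35.2 1.284
19.4 1.355
15.6 1.289
17.9 1.428
16.9 1.386
collar out [614.35655413 -65.4886662 ]
screw ang 1.3042668966654256 latch 0.37086900477881407
screw ang 1.280567173498433 latch 0.3945687279458067
```

The mould's rear edge is at holder x about -59.7 (home is -60) and it is straight. The screw is at (616,-64.5), angle about 1.30. Next, the key.

```bash
python3 - <<'E'
from h import *
C2=lambda x,y:(200+x/6-.4,80+y/6-.4)
C4=lambda x,y:(290+x/5-.4,215+y/5-.4)
for n,a,b in [('bigR e1',(548,365),(170,50)),('bigR e2',(620,228),(45,130)),('bigR e1b',(548,365),(45,130)),('bigR e2b',(620,228),(170,50)),('key near',(285,318),(365,210)),('key far',(380,240),(236,256))]:
    print(n,tri([('scene0',C2(*a)),('side0',C4(*b))]))
goto(490,-358,270,1.571)
E
```

```text
bigR e1 (array([ 480.87364035, -202.37389155,  145.80643563]), [np.float64(1.2645534574529689), np.float64(1.264553457452804)])
bigR e2 (array([ 375.6139823 , -234.69410647,  147.15266508]), [np.float64(2.656833494333869), np.float64(2.656833494333828)])
bigR e1b (array([ 420.30721907, -215.14033881,  107.4545883 ]), [np.float64(28.645960856042915), np.float64(28.645960856042798)])
bigR e2b (array([ 435.83957154, -221.87333622,  183.27945814]), [np.float64(29.76598798899244), np.float64(29.7659879889924)])
key near (array([ 511.01776608, -358.68966338,  119.19309929]), [np.float64(2.745796479810796), np.float64(2.7457964798108216)])
key far (array([ 429.55412668, -356.2790798 ,  118.572515  ]), [np.float64(0.3442423163334308), np.float64(0.3442423163331666)])
t 10.25 pos [590.5  37.9 254.7] jaw 1.752 j7 1.38 shift [-0.1703 -0.0151 -0.3712] turn 0.181 F [-0.4 -0.3  0. ] w 0.999
```

Emit:
send_rows --pt "0 -0.02 -0.015 -0.04 0.02" --pt "0 -0.04 -0.015 -0.085 0.05" --pt "0 -0.06 -0.015 -0.13 0.08" --pt "0 -0.08 -0.015 -0.175 0.1" --pt "0 -0.1 -0.015 -0.22 0.13" --pt "0 -0.12 -0.015 -0.265 0.15" --pt "0 -0.14 -0.015 -0.31 0.17" --pt "0 -0.16 -0.015 -0.345 0.18"

```text
time: 11.05
position: [494.3, -333.0, 269.8]
orientation: [[1.0, -0.001, 0.001], [-0.001, -0.0, 1.0], [-0.001, -1.0, -0.0]]
force: [-0.1, 0.5, 0.3]
gripper_width: 0.999
```

Emit:
send_rows --pt "0 -0.01 0 -0.024 0" --pt "0 -0.01 0 -0.026 0" --pt "0 -0.01 0 -0.026 0" --pt "0 -0.01 0 -0.026 0" --pt "0 -0.01 0 -0.026 0" --pt "0 -0.01 0 -0.026 0" --pt "0 -0.01 0 -0.026 0" --pt "0 -0.01 0 -0.026 0"

```text
time: 11.85
position: [485.7, -356.2, 270.4]
orientation: [[1.0, 0.0, -0.001], [0.001, -0.0, 1.0], [0.0, -1.0, -0.0]]
force: [0.2, -0.6, 0.2]
gripper_width: 0.997
```

```bash
python3 - <<'E'
from h import *
snap('wrist','w5'); goto(470,-358,270,1.571)
E
```

```text
t 11.9 pos [ 485.6 -356.2  270.4] jaw 1.572 j7 1.92 shift [-0.0156  0.0004 -0.0018] turn 0.001 F [0.6 0.4 0.5] w 1.003
```

View pics/w5.png

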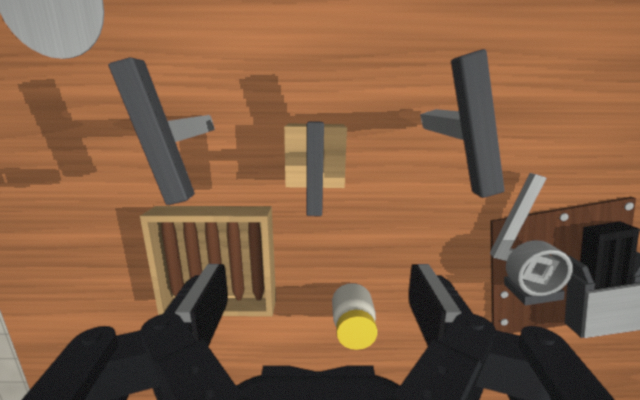

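The wrist view shows the small key in its block, bar from (315,123) to (315,215), with the large look-alikes at (150,130) and (478,122). I measure the bar across two views.

```bash
python3 - <<'E'
from h import *
crop('w5',275,105,355,225,5,'c11')
E
```

```text
(no output)
```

View pics/c11.png

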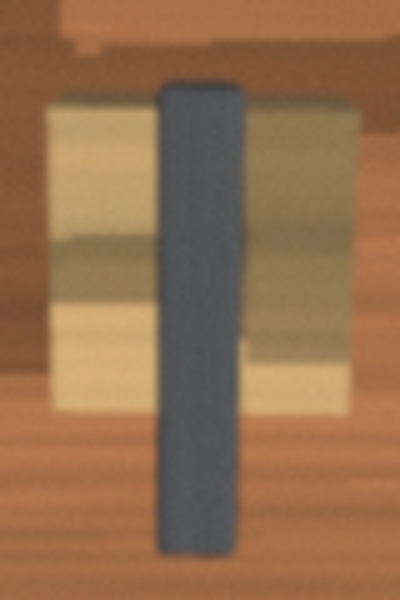

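```bash
python3 - <<'E'
from h import *
f=lambda x,y:(275+x/5-.4,105+y/5-.4)
c=np.array([onz('w5',f(*q),122) for q in [(163,88),(243,88),(235,552),(160,552)]])
print(np.round(c,1),c.mean(0)); print([np.linalg.norm(c[k]-c[(k+1)%4]) for k in range(4)])
d=c[3]+c[2]-c[0]-c[1];print('bar ang',np.arctan2(d[1],d[0]))
b=np.array([onz('w5',f(*q),50) for q in [(47,107),(358,107),(350,412),(52,412)]]);print('blk',np.round(b,1),b.mean(0),[np.linalg.norm(b[k]-b[(k+1)%4]) for k in range(4)])
d=b[3]+b[2]-b[0]-b[1];print('blk ang',np.arctan2(d[1],d[0]))
C2=lambda x,y:(200+x/6-.4,80+y/6-.4)
C4=lambda x,y:(290+x/5-.4,215+y/5-.4)
# far end (x small) top mid; near end top mid
print(tri([('w5',f(203,88)),('scene0',C2(381,233)),('side0',C4(232,247))]))
print(tri([('w5',f(197,552)),('scene0',C2(284,311)),('side0',C4(364,204))]))
m=c.mean(0); g=goto(m[0],m[1],160,1.571)
E
```

```text
[[ 425.2 -364.6  122. ]
 [ 425.2 -350.4  122. ]
 [ 513.3 -351.4  122. ]
 [ 513.3 -366.1  122. ]] [ 469.23773937 -358.12212216  122.        ]
[np.float64(14.244971520838673), np.float64(88.12234094971672), np.float64(14.666608632454293), np.float64(88.1267724754531)]
bar ang -0.013538239488191111
blk [[ 434.3 -392.8   50. ]
 [ 434.3 -323.5   50. ]
 [ 504.7 -323.3   50. ]
 [ 504.8 -393.9   50. ]] [ 469.52341404 -358.38485115   50.        ] [np.float64(69.35519018310356), np.float64(70.45457463663591), np.float64(70.62404828941777), np.float64(70.45881314729998)]
blk ang -0.006477371648187486
(array([ 426.83708453, -356.35629301,  123.78700716]), [np.float64(2.1210009144562956), np.float64(2.0121304901356023), np.float64(1.885820025745222)])
(array([ 511.20939985, -358.54481988,  124.08471761]), [np.float64(1.2506650879475552), np.float64(2.8975140368006986), np.float64(2.028796498484659)])
t 11.9 pos [ 485.6 -356.2  270.4] jaw 1.572 j7 1.92 shift [-0.0163  0.1104 -0.0019] turn 0.001 F [0.6 0.4 0.5] w 1.003
```

The bar centre is (469.3,-358.2), its top about 122–124 mm, angle -0.01, and the block is concentric with it. I descend to the grasp.

Emit:
send_rows --pt "0 -0.008 0.03 -0.002 0.005" --pt "0 -0.016 0.07 -0.002 0.01" --pt "0 -0.016 0.11 -0.002 0.01" --pt "0 -0.016 0.14 -0.002 0.01" --pt "0 -0.016 0.16 -0.002 0.01" --pt "0 -0.016 0.16 -0.002 0.01" --pt "0 -0.016 0.16 -0.002 0.01" --pt "0 -0.016 0.16 -0.002 0.01"

```text
time: 12.7
position: [470.1, -358.7, 111.7]
orientation: [[1.0, 0.001, 0.009], [-0.009, -0.001, 1.0], [0.001, -1.0, -0.001]]
force: [-0.2, -0.7, 0.3]
gripper_width: 1.003
```

```bash
python3 - <<'E'
from h import *
goto(469.3,-358.2,96,1.562)
E
```

```text
t 12.7 pos [ 470.1 -358.7  111.7] jaw 1.562 j7 1.83 shift [-0.0008  0.0157  0.0005] turn -0.0 F [-0.2 -0.7  0.3] w 1.003
```

Emit:
send_rows --pt "0 -0.001 0.015 0 0" --pt "0 -0.001 0.015 0 0" --pt "1 -0.001 0.015 0 0" --pt "1 -0.001 0.015 0 0" --pt "1 -0.001 0.015 0 0" --pt "1 -0.001 0.015 0 0" --pt "1 -0.001 0.015 0 0" --pt "1 -0.001 0.015 0 0" --newtons 80

```text
time: 13.5
position: [468.7, -358.5, 95.7]
orientation: [[1.0, 0.0, 0.009], [-0.009, -0.001, 1.0], [0.0, -1.0, -0.001]]
force: [-1.1, 0.0, 5.1]
gripper_width: 0.172
```

```bash
python3 - <<'E'
from h import *
goto(469.3,-358.2,96,1.562)
E
```

```text
t 13.5 pos [ 468.7 -358.5   95.7] jaw 1.562 j7 1.82 shift [ 0.0006 -0.0003  0.0004] turn -0.0 F [-1.1  0.   5.1] w 0.172
```

Opening 0.172 (about 15 mm), so the bar is held. I lift it straight out.

Emit:
send_rows --pt "1 0 -0.01 0 0" --pt "1 0 -0.03 0 0" --pt "1 0 -0.05 0 0" --pt "1 0 -0.08 0 0" --pt "1 0 -0.11 0 0" --pt "1 0 -0.13 0 0" --pt "1 0 -0.13 0 0" --pt "1 0 -0.13 0 0"

```text
time: 14.3
position: [468.3, -358.2, 225.2]
orientation: [[1.0, -0.0, 0.009], [-0.009, -0.0, 1.0], [-0.0, -1.0, -0.0]]
force: [-0.3, -0.2, -2.3]
gripper_width: 0.169
```

```bash
python3 - <<'E'
from h import *
for n in ['scene','side']: snap(n,n+'6')
crop('scene6',190,20,310,170,4,'c12'); crop('side6',270,150,400,330,4,'c13')
goto(616,-64.5,240,1.30)
E
```

```text
t 14.4 pos [ 468.1 -358.1  224.4] jaw 1.562 j7 1.9 shift [ 0.1453 -0.0155  0.2949] turn 0.262 F [ 0.5  0.4 -1.9] w 0.174
```

View pics/c12.png

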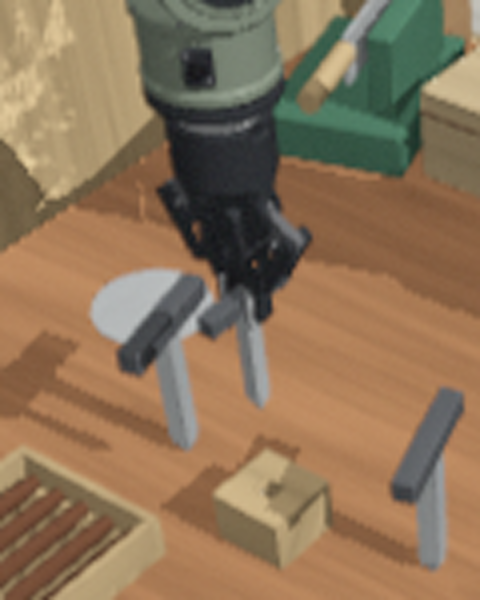

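View pics/c13.png

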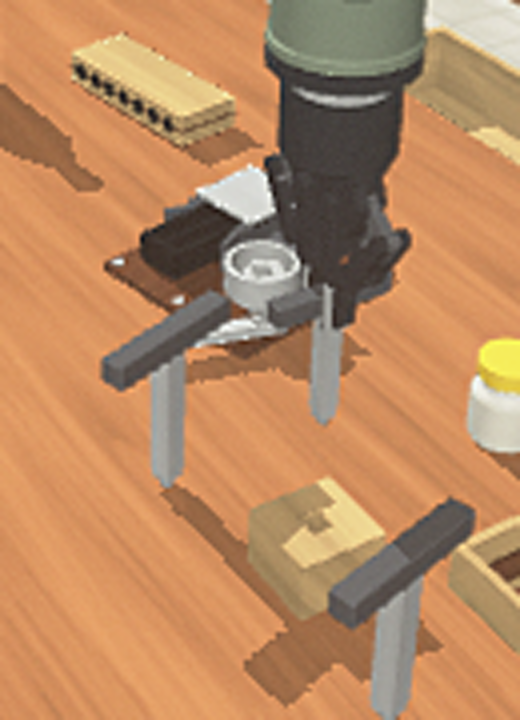

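The key is out of its block, hanging upright; its tip is at (262,405) in the scene crop and (324,422) in the side crop. I check the tip against the TCP.

```bash
python3 - <<'E'
from h import *
a=(190+262/4-.4,20+404/4-.4); b=(270+324/4-.4,150+422/4-.4)
print(tri([('scene6',a),('side6',b)]), proj('scene6',[469,-358,139]),a, proj('side6',[469,-358,139]),b)
E
```

```text
(array([ 469.50631086, -357.19639375,  140.53774967]), [np.float64(2.8343243139287577), np.float64(2.834324313928766)]) [254.19922881 120.98339226] (255.1, 120.6) [349.56302706 255.58306602] (350.6, 255.1)
```

Emit:
send_rows --pt "1 0.01 -0.015 0.03 0" --pt "1 0.03 -0.015 0.07 0.04" --pt "1 0.05 -0.015 0.11 0.08" --pt "1 0.07 -0.015 0.15 0.12" --pt "1 0.09 -0.015 0.19 0.16" --pt "1 0.11 -0.015 0.23 0.2" --pt "1 0.13 -0.015 0.265 0.24" --pt "1 0.145 -0.015 0.295 0.262"

```text
time: 15.2
position: [616.7, -62.1, 239.3]
orientation: [[0.963, -0.001, 0.268], [-0.268, 0.0, 0.963], [-0.002, -1.0, -0.0]]
force: [0.6, -0.4, -1.8]
gripper_width: 0.173
```

```bash
python3 - <<'E'
from h import *
goto(615.5,-64.5,175,1.30)
E
```

```text
t 15.2 pos [616.7 -62.1 239.3] jaw 1.3 j7 1.18 shift [-0.0004  0.0643 -0.0026] turn -0.0 F [ 0.6 -0.4 -1.8] w 0.173
```

Emit:
send_rows --pt "1 0 0.02 0 0" --pt "1 0 0.04 0 0" --pt "1 0 0.06 0 0" --pt "1 0 0.064 0 0" --pt "1 0 0.064 0 0" --pt "1 0 0.064 0 0" --pt "1 0 0.064 0 0" --pt "1 0 0.064 0 0"

```text
time: 16.0
position: [616.3, -64.7, 176.9]
orientation: [[0.964, 0.001, 0.268], [-0.268, -0.0, 0.964], [0.001, -1.0, 0.0]]
force: [0.1, 0.6, -2.2]
gripper_width: 0.17
```

```bash
python3 - <<'E'
from h import *
goto(615.5,-64.5,175,1.30)
for n in ['scene','side','wrist']: snap(n,n+'7')
crop('scene7',260,150,360,250,6,'c14'); crop('side7',290,160,390,260,6,'c15')
E
```

```text
t 16.0 pos [616.3 -64.7 176.9] jaw 1.3 j7 1.16 shift [-0.0009  0.0019 -0.0001] turn -0.0 F [ 0.1  0.6 -2.2] w 0.17
```

View pics/c14.png

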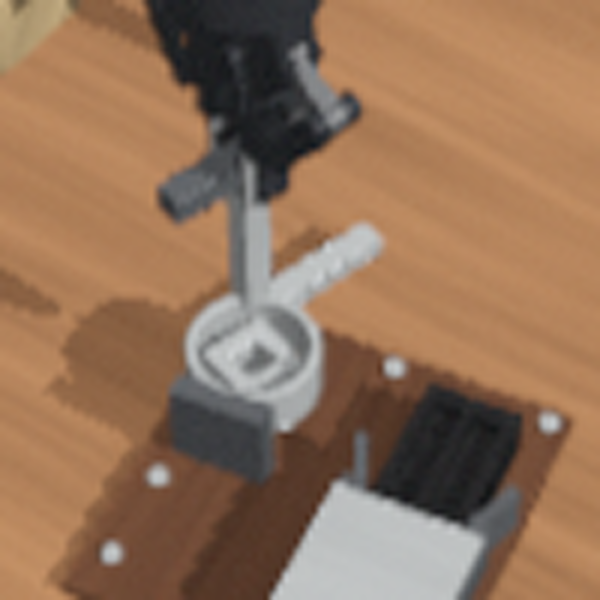

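View pics/c15.png

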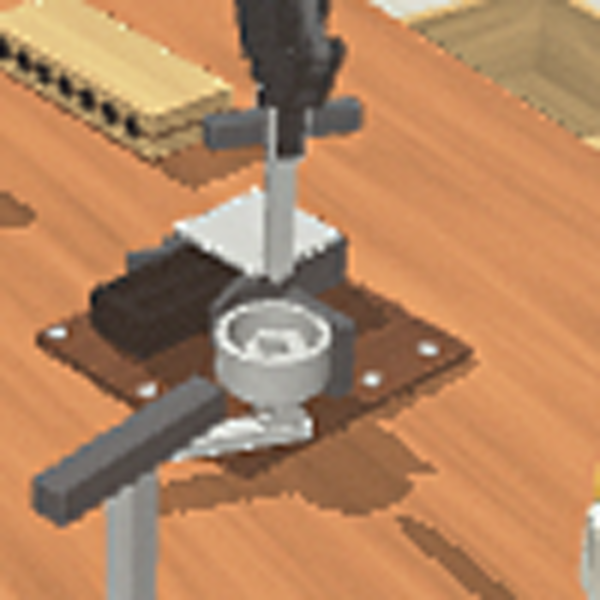

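View pics/wrist7.png

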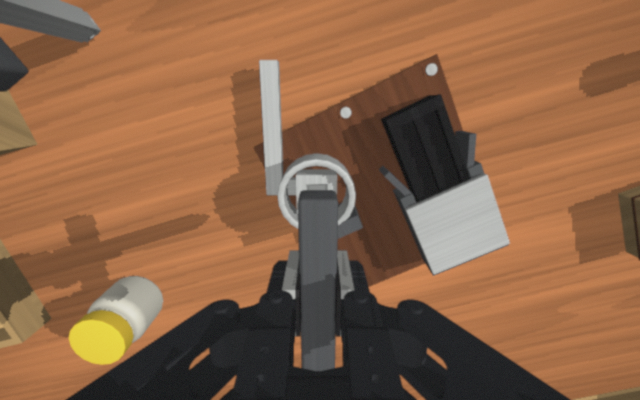

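Tip is at (257,308) and the socket hole at (257,357) in the scene crop; in the side crop they are at (276,280) and (272,342). I compare them with the same two cameras so calibration bias cancels.

```bash
python3 - <<'E'
from h import *
A=lambda x,y:(260+x/6-.42,150+y/6-.42); B=lambda x,y:(290+x/6-.42,160+y/6-.42)
t,e=tri([('scene7',A(257,306)),('side7',B(277,279))]);print('tip',t,e)
s,e=tri([('scene7',A(257,354)),('side7',B(272,342))]);print('socket',s,e)
c,e=tri([('scene7',A(255,347)),('side7',B(272,337))]);print('collar',c,e)
print(proj('scene7',[616,-64.5,91])); print(proj('scene7',[616,-64.5,48]))
q=proj('scene7',[616,-64.5,58]);w=proj('side7',[616,-64.5,58]);print('collar pred',(q-[260,150]+.42)*6,(w-[290,160]+.42)*6)
q=proj('scene7',[616.3,-64.7,91]);w=proj('side7',[616.3,-64.7,91]);print('tip pred',(q-[260,150]+.42)*6,(w-[290,160]+.42)*6)
crop('side7',315,195,355,235,14,'c16');crop('scene7',280,185,325,230,13,'c17')
E
```

```text
tip [619.03620588 -61.25789153  92.64456369] [np.float64(1.9881532310649026), np.float64(1.9881532310649108)]
socket [616.42139334 -63.57086366  50.95571335] [np.float64(1.3339798687601436), np.float64(1.3339798687602515)]
collar [615.83438697 -64.73743423  55.23536102] [np.float64(1.0378901641160931), np.float64(1.0378901641160372)]
[301.47360327 199.96834559]
[301.83477859 209.08869384]
collar pred [253.03545872 344.59762254] [270.43929316 332.37448986]
tip pred [250.6567297  302.54362067] [272.88948377 284.58541189]
```

View pics/c16.png

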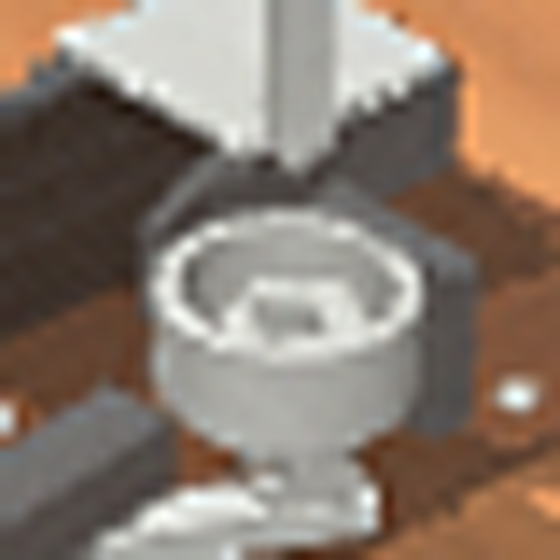

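View pics/c17.png

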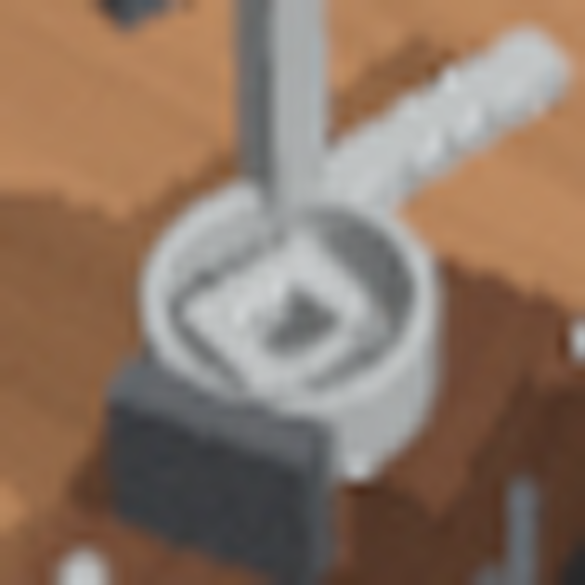

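In each view the tip sits over the collar's axis to within about 1 mm, apart from the height-dependent direction. I descend in steps and watch the force.

Emit:
send_rows --pt "1 0 0.01 0 0" --pt "1 0 0.025 0 0" --pt "1 -0.001 0.035 0 0" --pt "1 -0.001 0.04 0 0" --pt "1 -0.001 0.045 0 0" --pt "1 -0.001 0.05 0 0" --pt "1 -0.001 0.05 0 0" --pt "1 -0.001 0.05 0 0"

```text
time: 16.95
position: [615.3, -64.4, 126.5]
orientation: [[0.964, 0.0, 0.268], [-0.268, -0.0, 0.964], [0.0, -1.0, -0.0]]
force: [0.1, 0.2, -2.5]
gripper_width: 0.17
```

```bash
python3 - <<'E'
from h import *
goto(615.7,-64.3,110,1.30)
E
```

```text
t 16.95 pos [615.3 -64.4 126.5] jaw 1.3 j7 1.14 shift [0.0004 0.0165 0.0002] turn -0.0 F [ 0.1  0.2 -2.5] w 0.17
```

Emit:
send_rows --pt "1 0 0.003 0 0" --pt "1 0 0.006 0 0" --pt "1 0 0.009 0 0" --pt "1 0 0.012 0 0" --pt "1 0 0.014 0 0" --pt "1 0 0.016 0 0" --pt "1 0 0.017 0 0" --pt "1 0 0.017 0 0"

```text
time: 17.75
position: [615.5, -64.4, 109.7]
orientation: [[0.964, 0.001, 0.268], [-0.268, -0.0, 0.964], [0.001, -1.0, 0.0]]
force: [0.0, -0.1, 4.8]
gripper_width: 0.171
```

```bash
python3 - <<'E'
from h import *
goto(615.7,-64.3,110,1.30); print(r.state()['ft_torque'])
E
```

```text
t 17.75 pos [615.5 -64.4 109.7] jaw 1.3 j7 1.14 shift [ 0.0002 -0.0003  0.0001] turn -0.0 F [ 0.  -0.1  4.8] w 0.171
[ 0.07986021  0.28791123 -0.10125114]
```

The key is at the bottom of the socket (z as predicted, +4.8 N upward, no side load). I turn clockwise.

Emit:
send_rows --pt "1 0 0 0 0.07" --pt "1 0 0 0 0.14" --pt "1 0 0 0 0.21" --pt "1 0 0 0 0.28" --pt "1 0 0 0 0.35" --pt "1 0 0 0 0.42" --pt "1 0 0 0 0.49" --pt "1 0 0 0 0.56"

```text
time: 18.55
position: [615.7, -64.6, 109.7]
orientation: [[0.672, 0.001, 0.74], [-0.74, -0.0, 0.672], [0.001, -1.0, 0.001]]
force: [0.5, -0.6, 2.5]
gripper_width: 0.171
```

```bash
python3 - <<'E'
from h import *
goto(615.5,-64.4,110,1.30); print(r.state()['ft_torque'])
snap('scene','s8');crop('s8',250,140,390,270,5,'c18')
E
```

```text
t 18.55 pos [615.7 -64.6 109.7] jaw 0.737 j7 0.72 shift [-0.0003 -0.0003 -0.    ] turn -0.563 F [ 0.5 -0.6  2.5] w 0.171
[-0.30484535 -0.36659559  0.10288349]
```

View pics/c18.png

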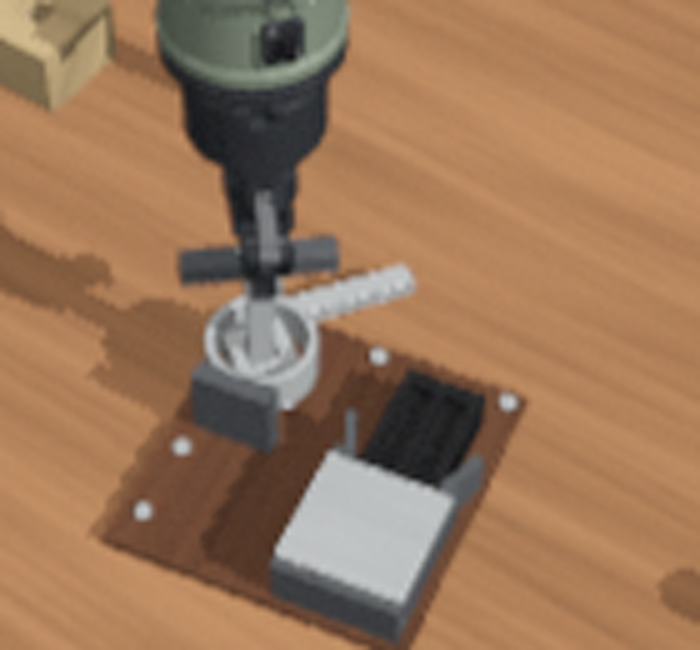

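The keeper follows the key; its toe now points to about (405,280) in the crop. I continue.

Emit:
send_rows --pt "1 0 0 0 0.07" --pt "1 0 0 0 0.14" --pt "1 0 0 0 0.21" --pt "1 0 0 0 0.28" --pt "1 0 0 0 0.35" --pt "1 0 0 0 0.42" --pt "1 0 0 0 0.49" --pt "1 0 0 0 0.56"

```text
time: 19.4
position: [616.1, -64.5, 109.8]
orientation: [[0.178, 0.002, 0.984], [-0.984, -0.0, 0.178], [0.001, -1.0, 0.002]]
force: [4.5, -1.2, 1.5]
gripper_width: 0.17
```

```bash
python3 - <<'E'
from h import *
goto(615.5,-64.4,110,0.02); print(r.state()['ft_torque'])
snap('scene','s9');crop('s9',250,140,390,270,5,'c19')
E
```

```text
t 19.4 pos [616.1 -64.5 109.8] jaw 0.179 j7 0.31 shift [-0.0002 -0.0002 -0.0005] turn 0.159 F [ 4.5 -1.2  1.5] w 0.17
[-0.39460804 -1.02921226  0.13070741]
```

View pics/c19.png

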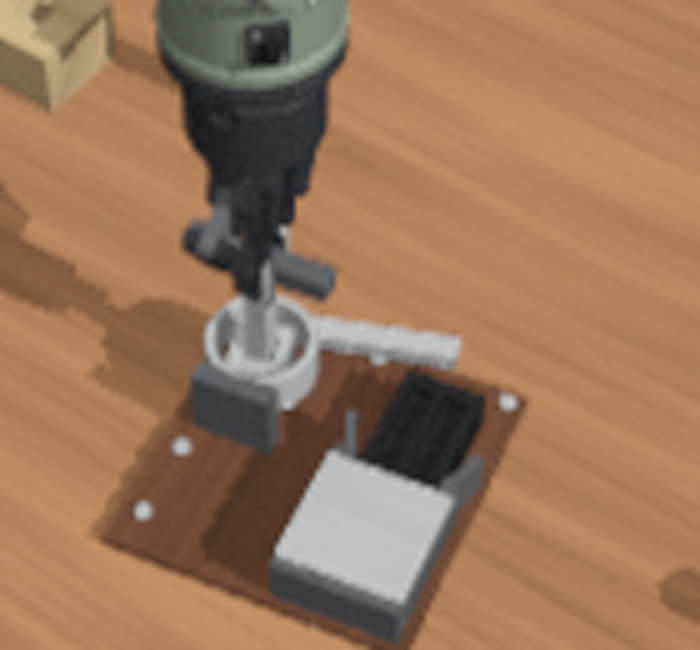

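The keeper is nearly across, with its toe end at (460,350) and a small wedge left before the mould. I continue slowly and watch the moment.

Emit:
send_rows --pt "1 0 0 0 0.04" --pt "1 0 0 0 0.08" --pt "1 0 0 0 0.11" --pt "1 0 0 0 0.14" --pt "1 0 0 0 0.16" --pt "1 0 0 0 0.18" --pt "1 0 0 0 0.18" --pt "1 0 0 0 0.18"

```text
time: 20.25
position: [616.0, -64.5, 109.8]
orientation: [[0.001, 0.002, 1.0], [-1.0, -0.0, 0.001], [0.0, -1.0, 0.002]]
force: [6.0, -1.2, 4.7]
gripper_width: 0.173
```

```bash
python3 - <<'E'
from h import *
goto(615.5,-64.4,110,0.02); print(r.state()['ft_torque'])
snap('scene','s10');crop('s10',250,140,390,270,5,'c20');snap('wrist','w10')
E
```

```text
t 20.25 pos [616.  -64.5 109.8] jaw 0.001 j7 0.18 shift [-0.0001 -0.0002 -0.0005] turn -0.019 F [ 6.  -1.2  4.7] w 0.173
[-0.54200331 -1.55838799  0.12639595]
```

View pics/c20.png

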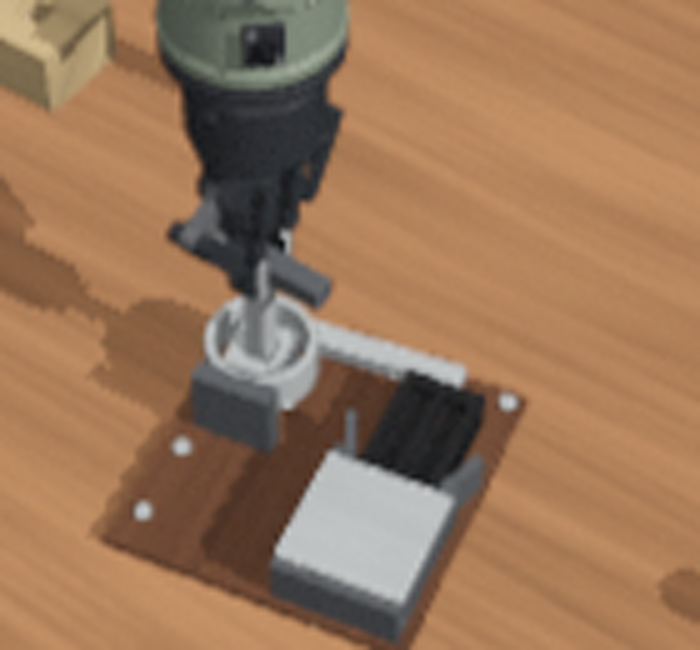

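View pics/w10.png

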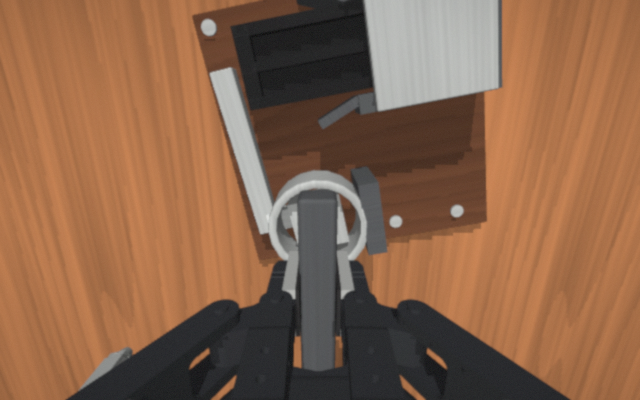

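The moment is still just the friction value (0.126 N m), so the keeper is not yet at its stop. I measure its angle from the toe's edges, (211,75)–(262,232) and (232,68)–(270,215), in the wrist view.

```bash
python3 - <<'E'
from h import *
an=lambda a,b,z:(lambda v:np.arctan2(v[1],v[0]))(onz('w10',a,z)-onz('w10',b,z))
for a,b in [((211,75),(262,232)),((232,68),(270,215))]:
    th=an(a,b,24); print('screw rel holder',th-np.pi/2-.179,'latch',1.5-(th-np.pi/2-.179))
print('mould rear', an((233,30),(250,108),36)-np.pi/2)
E
```

```text
screw rel holder 0.06020166666429888 latch 1.4397983333357012
screw rel holder 0.013723526752501602 latch 1.4862764732474985
mould rear 0.15908234937342214
```

Latch is about 1.44–1.48. I push on until the moment rises at the stop.

Emit:
send_rows --pt "1 0 0 0 0.02" --pt "1 0 0 0 0.04" --pt "1 0 0 0 0.06" --pt "1 0 0 0 0.07" --pt "1 0 0 0 0.08" --pt "1 0 0 0 0.08" --pt "1 0 0 0 0.08" --pt "1 0 0 0 0.08"

```text
time: 21.15
position: [616.0, -64.6, 109.7]
orientation: [[-0.079, 0.002, 0.997], [-0.997, -0.0, -0.079], [0.0, -1.0, 0.002]]
force: [5.3, -1.3, 3.5]
gripper_width: 0.174
```

```bash
python3 - <<'E'
from h import *
goto(615.5,-64.4,110,0.02); print(r.state()['ft_torque'])
E
```

```text
t 21.15 pos [616.  -64.6 109.7] jaw -0.079 j7 0.12 shift [-0.0002 -0.0003 -0.0005] turn -0.099 F [ 5.3 -1.3  3.5] w 0.174
[-0.55876334 -1.69282906  0.25150146]
```

Emit:
send_rows --pt "1 0 0 0 0.02" --pt "1 0 0 0 0.04" --pt "1 0 0 0 0.05" --pt "1 0 0 0 0.05" --pt "1 0 0 0 0.05" --pt "1 0 0 0 0.05" --pt "1 0 0 0 0.05" --pt "1 0 0 0 0.05"

```text
time: 21.95
position: [616.0, -64.5, 109.8]
orientation: [[-0.129, 0.002, 0.992], [-0.992, -0.0, -0.129], [0.0, -1.0, 0.002]]
force: [5.2, -1.6, 4.1]
gripper_width: 0.169
```

```bash
python3 - <<'E'
from h import *
goto(615.5,-64.4,110,0.02); print(r.state()['ft_torque'])
snap('wrist','w11'); crop('w11',170,0,390,260,2.3,'c21')
E
```

```text
t 21.95 pos [616.  -64.5 109.8] jaw -0.129 j7 0.08 shift [-0.0001 -0.0002 -0.0005] turn -0.149 F [ 5.2 -1.6  4.1] w 0.169
[-0.51129799 -1.66948335  0.43167323]
```

View pics/c21.png

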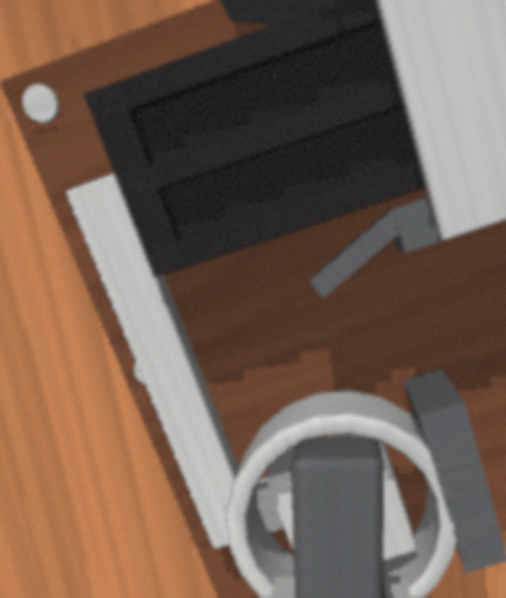

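The moment climbs steeply (0.43 N m), so the keeper is at its stop, parallel to the mould's rear. I ease the twist off, open and rise.

Emit:
send_rows --pt "1 0 0 0 -0.04" --pt "1 0 0 0 -0.08" --pt "1 0 0 0 -0.09" --pt "0 0 0 0 -0.09" --pt "0 0 0 0 -0.09" --pt "0 0 0 0 -0.09" --pt "0 0 0 0 -0.09" --pt "0 0 0 0 -0.09"

```text
time: 22.8
position: [615.1, -64.3, 109.2]
orientation: [[-0.04, -0.0, 0.999], [-0.999, -0.0, -0.04], [0.0, -1.0, -0.0]]
force: [-0.3, -0.1, 0.9]
gripper_width: 0.992
```

Emit:
send_rows --pt "0 0 -0.005 0 0" --pt "0 0 -0.02 0 0" --pt "0 0 -0.05 0 0" --pt "0 0 -0.09 0 0" --pt "0 0 -0.12 0 0" --pt "0 0 -0.14 0 0" --pt "0 0 -0.14 0 0" --pt "0 0 -0.14 0 0"

```text
time: 23.6
position: [615.1, -64.3, 249.3]
orientation: [[-0.04, 0.0, 0.999], [-0.999, 0.0, -0.04], [-0.0, -1.0, 0.0]]
force: [0.1, -0.3, 0.0]
gripper_width: 1.004
```

```bash
python3 - <<'E'
from h import *
goto(615.5,-64.4,110,0.02)
for n in ['scene','side','wrist']: snap(n,n+'12')
crop('side12',280,170,400,260,6,'c22'); crop('scene12',250,120,390,270,4,'c23')
E
```

```text
t 23.6 pos [615.1 -64.3 249.3] jaw -0.04 j7 0.12 shift [1.000e-04 1.393e-01 4.000e-04] turn -0.06 F [ 0.1 -0.3  0. ] w 1.004
```

View pics/wrist12.png

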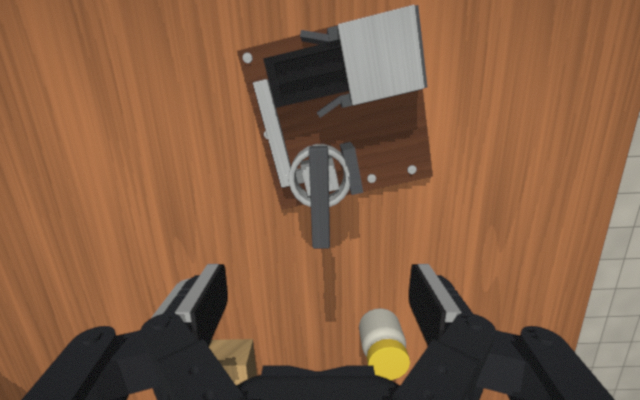

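View pics/c22.png

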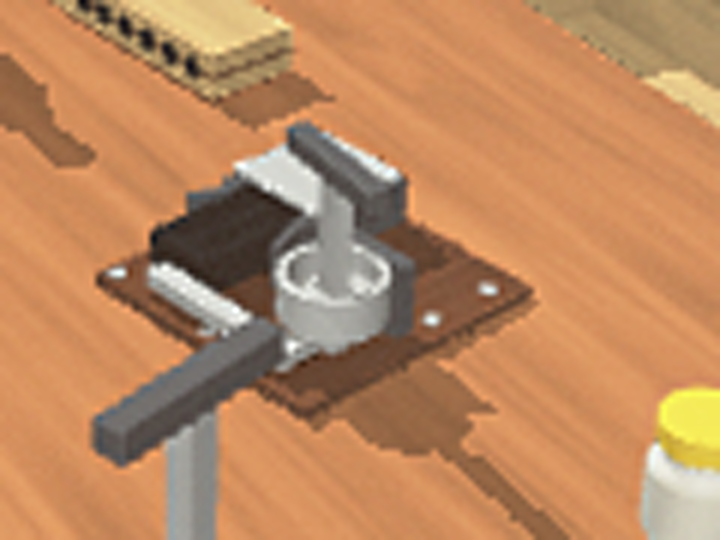

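View pics/c23.png

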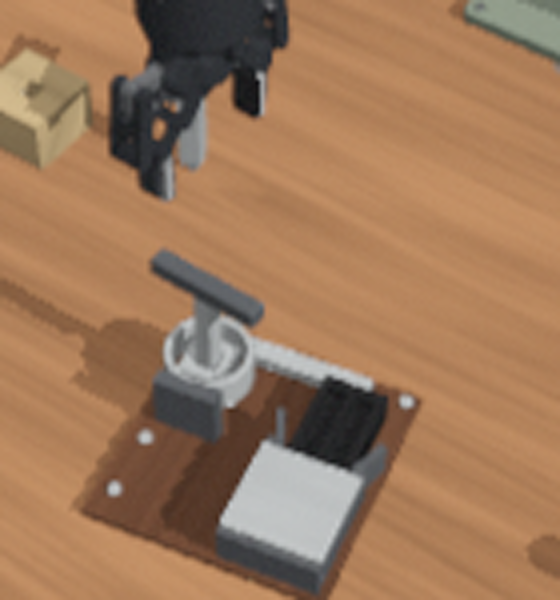

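The released key stands in the screw (bar from (318,147) to (320,247) in the wrist view) and the keeper lies along the mould's rear. I check the angles and heights.

```bash
python3 - <<'E'
from h import *
crop('wrist12',235,0,435,255,3,'c24')
B=lambda x,y:(280+x/6-.42,170+y/6-.42); A=lambda x,y:(250+x/4-.4,120+y/4-.4)
# bar end top mid : far end (holder side, +y) and other
for n,a,b,w in [('e1',(160,256),(394,182),(319.5,247)),('e2',(256,305),(306,130),(318,147))]:
    print(n,tri([('scene12',A(*a)),('side12',B(*b)),('wrist12',w)]))
E
```

```text
e1 (array([ 619.20221109, -106.43076096,  139.63853663]), [np.float64(3.6959338920169693), np.float64(7.12508981593661), np.float64(4.529855159220631)])
e2 (array([617.48872671, -22.96683935, 135.16269965]), [np.float64(3.5402298585037886), np.float64(5.184400657171357), np.float64(3.361745208111347)])
```

View pics/c24.png

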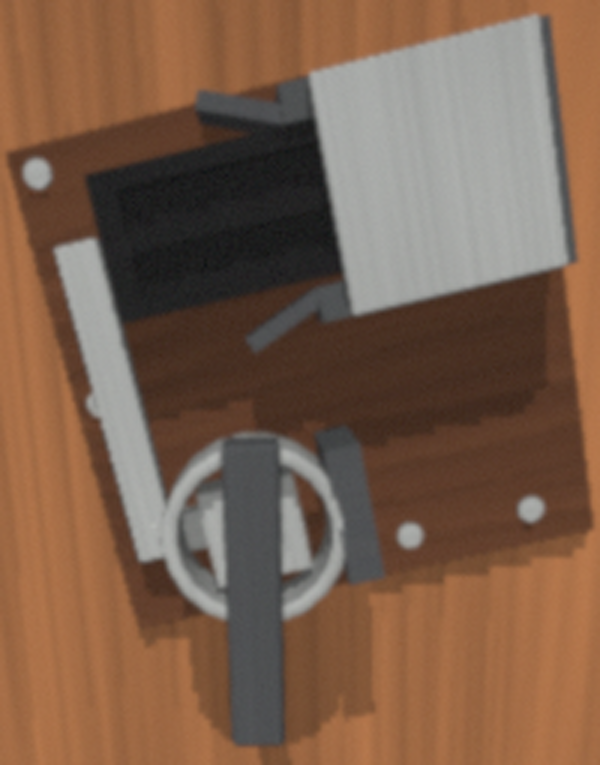

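```bash
python3 - <<'E'
from h import *
f=lambda x,y:(235+x/3-.33,y/3-.33)
P=lambda q,z:onz('wrist12',f(*q),z)[:2]
an=lambda a,b,z:(lambda v:np.arctan2(v[1],v[0]))(P(a,z)-P(b,z))
l=an((54,248),(143,563),24); rr=an((97,238),(166,510),24); print('toe',l-np.pi/2,rr-np.pi/2,'latch',1.5-(l-np.pi/2-.179),1.5-(rr-np.pi/2-.179))
print('board rear',an((9,155),(143,640),8)-np.pi/2,'roof front',an((309,75),(353,315),46)-np.pi/2,'mould rear',an((88,177),(126,321),36)-np.pi/2)
# mould rear in holder frame
u=np.array([np.cos(.179),np.sin(.179)]);v=np.array([-u[1],u[0]])
rf=(P((309,75),46)+P((353,315),46))/2; m=(P((88,177),36)+P((126,321),36))/2
print('mould rear x rel roof front',(m-rf)@u,'expect -80')
b=[P(q,136) for q in [(224,441),(279,441),(283,743),(235,743)]];print('bar centre',np.mean(b,0))
E
```

```text
toe 0.1930113588397837 0.17797762549854745 latch 1.4859886411602163 1.5010223745014526
board rear 0.18060958007199224 roof front 0.18220738088780752 mould rear 0.19061842190003775
mould rear x rel roof front -78.65817825534471 expect -80
bar centre [616.60771619 -63.69493091]
```

Latch measures about 1.49, the mould is home and straight, and the key bar is centred over the screw axis with its top at about 137 mm (136 expected), so I hand in.

```bash
python3 - <<'E'
from h import *
print(sign_off())
E
```

```text
the job is handed in; nothing more can be done
None
```

The job is done and handed in; the robot's clock stood at about 24 s of the 66 s allowed, and `sign_off()` gave no verdict. I slid the mould home against the end stop. I then took the smallest T-key from its block, set it fully down in the screw and turned clockwise until the moment climbed at the stop. After that I let go and rose clear.

What the last checks showed:
- **Keeper:** it measures 1.486 to 1.501 rad (stop at 1.5), parallel to the mould's rear. The moment rose from 0.13 to 0.43 N m at the stop.
- **Mould:** its rear edge is 78.7 mm behind the roof's front edge (80 expected) and straight to about 0.01 rad. It met the end stop 1.7 mm before my camera estimate, so the two differ by 1–2 mm.
- **Key:** the bar is centred within about 1 mm of the screw axis, with its top at about 137 mm (136 expected).
- **Weakest check:** the three-view fit of the bar's ends had residuals of 3–7 mm. It put one end about 4 mm higher than the other, a tilt of about 0.05 rad at most.
- **Other things:** the bystanders and the two larger look-alike keys were not touched, and in the pictures they stand where they were. I did not measure their positions again.

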